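Press two glued gift boxes in a ratchet clamp

ROBOT

A 7-joint arm with a two-finger parallel gripper is mounted at the origin on the work surface; the furniture and walls round the work are solid. World frame = base frame: x ahead of the robot, y to its left, z up, the work surface at z = 0. Lengths are in m, angles in rad, forces in N, time in s.
With the tool pointing down it reaches from about 0.425 to 0.875 m from the base axis. Payload 4.7 kg.
Tool frame: the origin (TCP) lies between the finger pads; the fingertips stand 22 mm ahead of it and the grasp point (between the pads) lies 3 mm ahead of it; z points along the fingers, y is the line along which they close (so a half turn about z gives the same grasp; the last joint's range is limited). The gripper opens to 87 mm and grips with 3 to 60 N. Pads are 19 mm wide; open, the fingers measure 117 mm over their backs; the gripper's body (75 mm by 190 mm) begins 51 mm behind the grasp point.
Start: joints at [1.152, 0.321, -0.07, 1.45, 0.023, 1.371, -0.057], TCP at [0.273, -0.59, 0.245] pointing down, gripper open.
Joint ranges: [-2.86, 2.86], [-0.3, 2.09], [-1.38, 1.24], [0.06, 2.45], [-1.56, 4.7], [0.09, 2.05], [-2.69, 2.69]. Speed limits (rad/s): [2.57, 2.57, 3.14, 3.14, 3.14, 3.14, 3.14].

INTERFACE

Orientations are given as a rotation vector (axis times angle).
In Python, from bench import ctrl gives the robot as it stands. The module is installed in compiled form; this text tells all that it offers.
- The arm moves only by the tool send_rows, never from a script. Its argument "motion" is a list of rows, each an object with "claw": the opening, from -1 (shut) to 1 (fully open); "slide": the shift along the tool's x, y, z in mm, a list of three; "delta_rot": the turn, a rotation vector about the tool's x, y, z in rad, a list of three. In form: [{"claw": claw, "slide": [x, y, z], "delta_rot": [ax, ay, az]}, ...]. A call has 1 to 5 rows; each row is the pose to reach, as a shift and turn from the pose commanded when the call began, along the tool's axes at that moment; what a row does not reach only later rows make up. A row lasts 1/10 s, in which the tool goes at most 50 mm and 8.59 degrees, less where a joint would pass 70% of its speed; a pose out of reach is approached as far as the arm can. A call with a gripper value outside its range is refused whole. The fingers move at their own pace and stop on an object; "grip_force" is the grip in N (left out, the last holds). Time passes only in rows, so rows that repeat a pose let the fingers close. It gives the time, the measured TCP pose, the force, the opening and the grip force at its end, in the units of the state.
- ctrl.get_state(): the state, without advancing time (a new reading comes with each control period).
- ctrl.get_image(name): name is "scene" or "top" or "wrist"; returns a dict with "color" (400x640x3 uint8, blue, green, red), "fx", "fy", "cx", "cy" (pixels), "k1" (the pictures are not rectified: a ray, as slopes to the right and down, at radius r is drawn at 1 + k1 r^2 times it, then the intrinsics apply), "pose" (4x4, takes a point from camera to world coordinates). Camera axes: x right, y down, z forward; pixel columns grow to the right and rows downward; lengths in m; the calibration is good to about 2 mm. A picture is of the moment at which its call begins. There is no depth.
- ctrl.close_job(): hands the job in; it is judged then, once.
The state is a dict: "time": time; "joint_positions": joint angles; "qd": joint speeds; "joint_torque": joint torques, N m; "position": TCP position; "tool_rot": TCP orientation; "ft_force": force on the tool from outside, world axes, zero at the start; "torque": the same for the moment, N m; "grip_width": opening from 0.0 (shut) to 1.0 (fully open); "grip_force": force on a finger pad.
Only numpy, scipy, OpenCV 4.12 (cv2) and the standard library are available. Lean on these libraries where they do the work, as an engineer would, in place of code of your own. Each camera call takes 0.05 s, during which the arm holds its last target. There are 200 camera calls.

TASK

Stand the two closed red gift boxes upright on the bed of the gluing press, side by side in one straight row along the back fence between the end stop and the clamp jaw, narrow ends towards stop and jaw. Then pump the clamp's trigger towards its handle, letting it out between squeezes, until the jaw presses the row firmly together against the end stop without crushing the card. Finish holding: keep the trigger squeezed so that the pressure stays on, and leave the glue bottle, the brass weight and the bone folder alone.

Things in the scene. Friction and masses are not known exactly. Their poses are not given: they have to be found in the camera images.
- carton_1: closed red gift box of card standing upright, 62 mm (own x) by 103 mm (own y) by 121 mm high, about 0.12 kg, glued at the seam round the middle of its broad sides. Origin: centre of its underside, z up. Grasp it across the 62 mm from above. It stands on the table in front of the press; both boxes are alike and either may go next to the stop
- carton_2: the second closed red gift box, like the first: 62 x 103 x 121 mm, origin at the centre of its underside
- press: gluing press, fixed to the table: plywood board 118 (x) by 400 mm (y), top of the bed at z = 15. Offsets given as (x, y, z) mm are in its frame: origin on the table under the rod's axis, z up, +y to the clamp head. Boxes rowed up against fence and stop have their origins at (2, -98, 15) and (2, 6, 15). Black clamp head: x -63 to 34, y 117 to 199, up to z = 88
- fence (a point): middle of the top front edge of the wooden back fence, at (33, -45, 45): it stands on the bed behind the row, 30 mm high, its upright face towards the robot, 240 mm long along y
- stop_face (a point): centre of the rubber face of the aluminium end stop at the press's right end (seen by the robot), at (0, -150, 55); the stop is 60 mm wide and reaches 78 mm above the bed
- jaw_face (a point): centre of the rubber face of the moving jaw, 48 mm wide, 52 mm high, at (0, 98 - advance, 60); it pushes along -y of the press, to the end stop. At the start 236 to 248 mm lie between stop and jaw, two boxes take 207 mm of them
- handle_pad (a point): middle of the fixed black handle, at (-113, 183, 60): a bar 18 mm thick (y), 30 mm high (z 45 to 75), x from -60 to -144, sticking out of the clamp head over the table towards the robot
- trigger_pad (a point): point of the grey trigger to squeeze, at its mid thickness, 60 mm from its upright hinge at (-53, 150, 60): a bar 12 mm thick, 24 mm high (z 48 to 72), 90 mm long from the hinge, on the jaw's side of the handle. Let out it is at (-112, 141, 60), 57 mm over the outer faces of handle and trigger; fully squeezed 18 mm nearer the handle (+y), 38 mm over all
- trigger (a joint): trigger angle, 0 let out (a spring of 2 to 3.5 N at the pad returns it) to 0.31 rad fully squeezed, which takes about 7 N. A squeeze feeds the toothed rod about 12 mm; a pawl stops it running back. Teeth are 6 mm apart, so the last squeeze's pressure lasts only while held. With the row tight the trigger stops well short of 0.31, or does so when let out and squeezed anew
- rod (a joint): advance of the toothed rod with the jaw in m: 0 fully back, starts at 0 to 0.012, end of travel 0.075. With the row tight the jaw presses with 1.3 times the push on the trigger pad less about 5 N (16 N on the pad give some 15 N): 10 to 40 N at the jaw is right, above 60 N the card is crushed
- glue: white glue bottle, 60 mm across, 171 mm high, standing behind the press; leave it alone
- weight: brass paper weight with a knob, 40 mm across, 44 mm high, behind the press; leave it alone
- folder: bone folder, a flat ivory stick 22 x 152 x 8 mm lying to the left in front of the press; leave it alone
Not all that is in view belongs to the job. Leave any blue or green look-alike of the carton_2 alone.

How it is judged:
On the way, in this order (a step that is already met when the one before it is completed fails the run):
1. both boxes stand upright and let go in a row along the fence, between end stop and jaw (x of carton_1 in the frame of press between -0.009 and 0.006 m and z of carton_1 in the frame of press between 0.011 and 0.019 m and angle between each of carton_1, carton_2's own z axis and vertical below 0.06 rad and angle between the x axis of each of carton_1, carton_2 and the x axis of press, either way round below 0.09 rad and x of carton_2 in the frame of press between -0.009 and 0.006 m and z of carton_2 in the frame of press between 0.011 and 0.019 m and y of carton_1 in the frame of press between -0.11 and 0.05 m and y of carton_2 in the frame of press between -0.11 and 0.05 m and contact force between the fingers and carton_1 below 0.3 N and contact force between the fingers and carton_2 below 0.3 N and distance of jaw_face from where it was at the start of the episode below 0.006 m), for 0.2 s.
2. the fingers squeeze the trigger and feed the rod on (value of joint trigger above 0.12 rad and contact force between the fingers and trigger above 2 N and distance of jaw_face from where it was at the start of the episode above 0.008 m).
3. the trigger is let out for the next squeeze (value of joint trigger below 0.1 rad).
At the end, for the whole second after the job is handed in: both boxes upright on the bed, square to it (0.09 rad), at most about 11 mm from the fence, touching each other; jaw presses 8 to 50 N, over 6 N pass from box to box and to the stop; the fingers push the trigger with over 6 N and touch no box (x of carton_1 in the frame of press between -0.009 and 0.006 m and z of carton_1 in the frame of press between 0.011 and 0.019 m and angle between each of carton_1, carton_2's own z axis and vertical below 0.06 rad and angle between the x axis of each of carton_1, carton_2 and the x axis of press, either way round below 0.09 rad and x of carton_2 in the frame of press between -0.009 and 0.006 m and z of carton_2 in the frame of press between 0.011 and 0.019 m and contact force between the fingers and carton_1 below 0.3 N and contact force between the fingers and carton_2 below 0.3 N and (contact force between rod and carton_1 above 8 N or contact force between rod and carton_2 above 8 N) and (contact force between end_stop and carton_1 above 6 N or contact force between end_stop and carton_2 above 6 N) and contact force between carton_1 and carton_2 above 6 N and contact force between rod and carton_1 below 50 N and contact force between rod and carton_2 below 50 N and contact force between the fingers and trigger above 6 N and value of joint trigger above 0.02 rad and linear speed of each of carton_1, carton_2 below 0.02 m/s and horizontal distance between carton_1 and carton_2 below 0.11 m); the arm keeps its last pose, push and grip.
It fails at once if the jaw crushes a box (over 60 N) (contact force between rod and carton_1 above 60 N or contact force between rod and carton_2 above 60 N).
It fails at once if the glue bottle, brass weight or bone folder is disturbed (distance of any of glue, weight, folder from where it was at the start of the episode above 0.03 m or angle between glue's own z axis and vertical above 0.3 rad).
It also fails if it takes over 70 s, if anything falls off the work surface, if the arm or the gripper's body presses on something with over 40 N, if the wrist force passes 120 N, or if a joint passes its speed limit or range.

## Working session

There is one attempt and no reset: what is moved stays moved. The work goes in short steps, Python scripts to look and compute and a tool call to move; the robot and the scene stay as the last step left them, time stands still between calls to the robot, and variables do not carry over. Pictures are saved under pics/ and viewed, at most 10 in all, crops included, and the job is handed in when it is done.

Besides the shell and the picture viewer there is one more tool, called after "Emit:" as name(argument=value, ...), one argument or row to a line, values as JSON. send_rows: Moves the arm, as the interface text tells. Its arguments: {"type":"object","properties":{"motion":{"type":"array","items":{"type":"object","properties":{"claw":{"type":"number"},"slide":{"type":"array","items":{"type":"number"}},"delta_rot":{"type":"array","items":{"type":"number"}}}}},"grip_force":{"type":"number"}},"required":["motion"]}

```bash
mkdir -p pics; cat > h.py <<'E'
import numpy as np, cv2, pickle
from bench import ctrl
from scipy.spatial.transform import Rotation as R
def grab(name,tag):
    im=ctrl.get_image(name); cv2.imwrite(f'pics/{tag}.png',im['color']); pickle.dump(im,open(f'pics/{tag}.pkl','wb')); return im
def load(tag): return pickle.load(open(f'pics/{tag}.pkl','rb'))
def ray(im,u,v):
    K=np.array([[im['fx'],0,im['cx']],[0,im['fy'],im['cy']],[0,0,1.]])
    p=cv2.undistortPoints(np.array([[[u,v]]],float),K,np.array([im['k1'],0,0,0.]))[0,0]
    P=np.array(im['pose']); d=P[:3,:3]@np.array([p[0],p[1],1]); return P[:3,3],d/np.linalg.norm(d)
def plane(im,u,v,z):
    o,d=ray(im,u,v); return o+d*(z-o[2])/d[2]
def proj(im,X):
    P=np.array(im['pose']); K=np.array([[im['fx'],0,im['cx']],[0,im['fy'],im['cy']],[0,0,1.]])
    M=np.linalg.inv(P); return cv2.projectPoints(np.atleast_2d(X).astype(float),cv2.Rodrigues(M[:3,:3])[0],M[:3,3],K,np.array([im['k1'],0,0,0.]))[0][:,0]
def tri(obs):
    A=np.zeros((3,3));b=np.zeros(3);L=[ray(*o) for o in obs]
    for o,d in L: Q=np.eye(3)-np.outer(d,d);A+=Q;b+=Q@o
    X=np.linalg.solve(A,b); return X,[np.linalg.norm((np.eye(3)-np.outer(d,d))@(X-o)) for o,d in L]
def tool():
    s=ctrl.get_state(); return np.array(s['position']),R.from_rotvec(s['tool_rot']),s
E
python3 - <<'E'
from h import *
for n in('scene','top'):
    im=grab(n,n+'0'); print(n,im['fx'],im['k1'],np.round(im['pose'],3).tolist())
p,r,s=tool();print(s); print(r.as_matrix().round(3))
a=cv2.imread('pics/scene0.png');b=cv2.imread('pics/top0.png')
E
```

```text
scene 459.59290381848035 -0.09350914352024046 [[-0.489, -0.577, 0.654, -0.55], [-0.872, 0.328, -0.363, 0.654], [-0.005, -0.748, -0.664, 1.085], [0.0, 0.0, 0.0, 1.0]]
top 493.8557411336837 -0.05546233028293392 [[0.019, -0.983, 0.185, 0.222], [-1.0, -0.021, -0.007, 0.103], [0.011, -0.184, -0.983, 1.45], [0.0, 0.0, 0.0, 1.0]]
{'time': 0.1, 'joint_positions': array([ 1.15209608,  0.32173719, -0.07009293,  1.45156231,  0.02262966,
        1.37075917, -0.05693149]), 'qd': array([ 0.00146362, -0.00102862,  0.00124864, -0.0022285 , -0.00017743,
       -0.00045907,  0.00118879]), 'joint_torque': array([ 3.25452438e-04, -4.92571950e+01, -4.05263091e-01, -3.13397312e+01,
       -6.39109709e-02,  3.94800212e-02,  1.31071520e-04]), 'position': array([ 0.27238535, -0.58968121,  0.24357382]), 'tool_rot': array([-3.06674383e+00, -6.74217322e-01,  7.45835757e-04]), 'ft_force': array([-0.07669974, -0.3558029 ,  0.5585068 ]), 'torque': array([ 0.06718918,  0.05231927, -0.02059912]), 'grip_force': 0.0, 'grip_width': 0.9996591040291949}
[[ 0.908  0.419 -0.001]
 [ 0.419 -0.908  0.001]
 [-0.    -0.002 -1.   ]]
```

View pics/scene0.png

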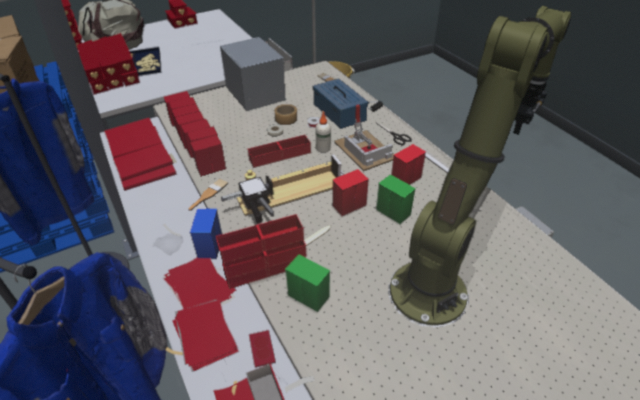

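View pics/top0.png

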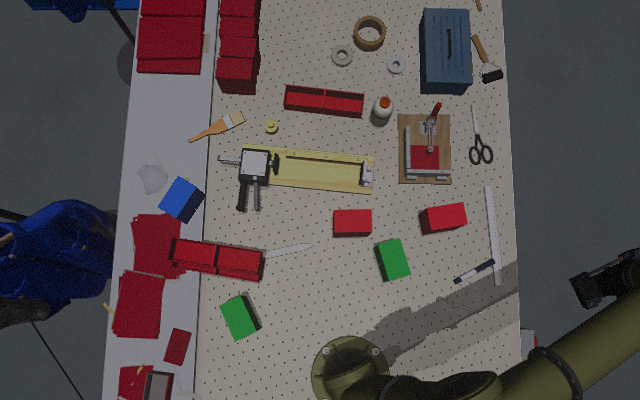

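The top view shows two bright red closed boxes at about (353,222) and (444,217); in the scene view they are at (350,192) and (408,163). The press has its head at (254,165) and its stop at (367,173) in the top view.

Things that could be mistaken for the boxes (top view pixels):
- green boxes at (393,260) and (239,318)
- a blue box at (181,200)
- dark-red open trays at (217,258) and (324,100)
- dark-red stacks at (238,50)
- the red piece in the grey jig at (425,157)

By the description I choose (353,222) and (444,217).

```bash
python3 - <<'E'
from h import *
a=load('top0');b=load('scene0')
A=cv2.resize(a['color'][140:250,210:480],None,fx=2.9,fy=2.9,interpolation=cv2.INTER_CUBIC)
B=cv2.resize(b['color'][130:240,210:440],None,fx=2.5,fy=2.5,interpolation=cv2.INTER_CUBIC)
c=np.zeros((A.shape[0]+B.shape[0],max(A.shape[1],B.shape[1]),3),np.uint8);c[:A.shape[0],:A.shape[1]]=A;c[A.shape[0]:,:B.shape[1]]=B
cv2.imwrite('pics/crop1.png',c);print(c.shape)
for im in(a,b):
    hsv=cv2.cvtColor(im['color'],cv2.COLOR_BGR2HSV)
    m=(((hsv[...,0]<8)|(hsv[...,0]>172))&(hsv[...,1]>150)&(hsv[...,2]>190)).astype(np.uint8)
    n,l,s,ce=cv2.connectedComponentsWithStats(m)
    for i in range(1,n):
        if s[i,4]>150:
            co=cv2.findContours((l==i).astype(np.uint8),0,2)[0][0]
            q=cv2.approxPolyDP(co,4,True)[:,0].tolist()
            print(s[i],ce[i].round(1),q, cv2.boxPoints(cv2.minAreaRect(co)).round(1).tolist())
E
```

```text
(594, 783, 3)
```

View pics/crop1.png

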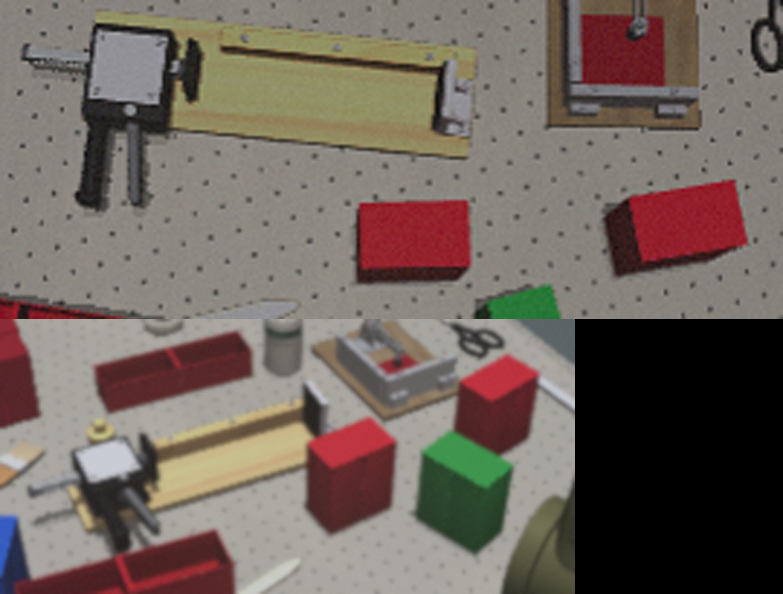

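The crop confirms both closed red boxes, and shows the press with its head at the left and its fence on the far side.

```bash
cat > boxes.py <<'E'
from h import *
def tops(im,vt):
    hsv=cv2.cvtColor(cv2.medianBlur(im['color'],3),cv2.COLOR_BGR2HSV); out=[]
    m=(((hsv[...,0]<8)|(hsv[...,0]>172))&(hsv[...,1]>140)&(hsv[...,2]>vt)).astype(np.uint8)
    for co in cv2.findContours(m,0,1)[0]:
        if cv2.contourArea(co)>150: out.append((cv2.contourArea(co),cv2.moments(co),co))
    return out
E
python3 - <<'E'
from boxes import *
a=load('top0');b=load('scene0')
for im,pts in((a,[(353,220),(444,215),(353,236),(425,157)]),(b,[(350,180),(408,155),(350,195),(400,170)])):
    h=cv2.cvtColor(im['color'],cv2.COLOR_BGR2HSV); print([h[v,u].tolist() for u,v in pts])
for im,vt in((a,150),(b,180)):
    for ar,M,co in tops(im,vt):
        c=(M['m10']/M['m00'],M['m01']/M['m00']); 
        q=cv2.approxPolyDP(co,4,True)[:,0]; print(ar,np.round(c,1),q.tolist())
        X=plane(im,*c,.121); w=np.array([plane(im,*p[0],.121)[:2] for p in co],np.float32)
        print('   ',X.round(4),cv2.minAreaRect(w))
# press: yellow mask corners, top
h=cv2.cvtColor(a['color'],cv2.COLOR_BGR2HSV)
m=((h[...,0]>18)&(h[...,0]<32)&(h[...,1]>70)&(h[...,2]>90)).astype(np.uint8);m[:,:230]=0;m[:145]=0;m[200:]=0;m[:,385:]=0
co=max(cv2.findContours(m,0,1)[0],key=cv2.contourArea)
print(cv2.approxPolyDP(co,4,True)[:,0].tolist())
w=np.array([plane(a,*p[0],.015)[:2] for p in co],np.float32); print(cv2.minAreaRect(w),cv2.boxPoints(cv2.minAreaRect(w)))
E
```

```text
[[178, 199, 147], [178, 197, 150], [178, 66, 58], [176, 197, 105]]
[[178, 183, 190], [178, 187, 190], [179, 141, 92], [179, 148, 81]]
276.5 [350.1 178.6] [[365, 177], [356, 170], [334, 179], [345, 187]]
    [0.426  0.0053 0.121 ] ((0.4263772666454315, 0.004381045699119568), (0.05544108524918556, 0.09453380852937698), 2.4782333374023438)
215.5 [409.2 152.7] [[423, 151], [412, 145], [396, 155], [408, 160]]
    [ 0.4448 -0.253   0.121 ] ((0.4453780949115753, -0.253434419631958), (0.054706841707229614, 0.09581606090068817), 11.411632537841797)
[[243, 146], [268, 149], [271, 159], [278, 154], [278, 174], [270, 168], [269, 183], [370, 193], [371, 187], [357, 185], [358, 165], [285, 156], [366, 159], [368, 166], [373, 165], [372, 156]]
((0.5974727869033813, 0.1356869339942932), (0.3962666392326355, 0.11661799252033234), 85.35983276367188) [[ 0.5233264  -0.05707991]
 [ 0.63956213 -0.06651405]
 [ 0.6716192   0.32845378]
 [ 0.55538344  0.3378879 ]]
```

```bash
cat > go.py <<'E'
import sys
from h import *
# go.py x y z yawdeg(tool y direction): prints slide mm, rot rad
x,y,z,yaw=map(float,sys.argv[1:5]); p,r,s=tool()
Y=np.array([np.cos(np.radians(yaw)),np.sin(np.radians(yaw)),0]); Z=np.array([0,0,-1.]); T=R.from_matrix(np.c_[np.cross(Y,Z),Y,Z])
print('t',round(s['time'],2),'pos',p.round(4),'rotY',np.degrees(np.arctan2(r.as_matrix()[1,1],r.as_matrix()[0,1])).round(2),'grip',round(s['grip_width'],3),s['grip_force'],'F',np.round(s['ft_force'],1))
print('slide',(r.inv().apply(np.array([x,y,z])-p)*1000).round(1),'rot',(r.inv()*T).as_rotvec().round(3))
E
python3 - <<'E'
from boxes import *
a=load('top0')
for ar,M,co in tops(a,115):
        c=(M['m10']/M['m00'],M['m01']/M['m00']); 
        if ar<600 and ar>0:
          w=np.array([plane(a,*p[0],.121)[:2] for p in co],np.float32);print(ar,np.round(c,1),plane(a,*c,.121).round(4),cv2.minAreaRect(w))
b=load('scene0')
for ca,cb in (((353,220),(350.1,178.6)),((444.5,214.5),(409.2,152.7))): print(tri([(a,*ca),(b,*cb)]))
E
python3 go.py 0.44 -0.20 0.33 0
```

```text
(array([0.42792354, 0.00332673, 0.11872135]), [np.float64(0.0007048340589199589), np.float64(0.0007048340589199943)])
(array([ 0.44601142, -0.25043563,  0.12128765]), [np.float64(0.0025583548241569745), np.float64(0.0025583548241570396)])
t 0.1 pos [ 0.2724 -0.5897  0.2436] rotY -65.2 grip 1.0 0.0 F [-0.1 -0.4  0.6]
slide [ 315.6 -283.6  -86. ] rot [-2.000e-03 -1.000e-03 -1.138e+00]
```

Triangulated box-top heights are 0.119 and 0.121 m, which match 0.121. Now moving.

Emit:
send_rows(
  motion=[
    {"claw": 1, "slide": [35, -31, -10], "delta_rot": [0, 0, -0.12]},
    {"claw": 1, "slide": [70, -63, -20], "delta_rot": [0, 0, -0.25]},
    {"claw": 1, "slide": [105, -95, -30], "delta_rot": [0, 0, -0.38]},
    {"claw": 1, "slide": [140, -126, -40], "delta_rot": [0, 0, -0.5]},
    {"claw": 1, "slide": [175, -158, -50], "delta_rot": [0, 0, -0.63]},
  ],
)

```text
time: 0.6
position: [0.3655, -0.3713, 0.2945]
tool_rot: [-2.704, -1.599, 0.001]
ft_force: [0.6, 0.6, 0.8]
grip_width: 0.998
grip_force: 0.0
```

```bash
python3 go.py 0.44 -0.20 0.33 0
```

```text
t 0.6 pos [ 0.3655 -0.3713  0.2945] rotY -28.82 grip 0.998 0.0 F [0.6 0.6 0.8]
slide [186.  -17.3 -35.5] rot [-0.001  0.    -0.503]
```

Emit:
send_rows(
  motion=[
    {"claw": 1, "slide": [45, -4, -10], "delta_rot": [0, 0, -0.13]},
    {"claw": 1, "slide": [90, -8, -20], "delta_rot": [0, 0, -0.26]},
    {"claw": 1, "slide": [135, -13, -30], "delta_rot": [0, 0, -0.39]},
    {"claw": 1, "slide": [186, -17, -36], "delta_rot": [0, 0, -0.503]},
    {"claw": 1, "slide": [186, -17, -36], "delta_rot": [0, 0, -0.503]},
  ],
)

```text
time: 1.1
position: [0.4441, -0.1948, 0.3318]
tool_rot: [2.21, 2.231, 0.005]
ft_force: [0.5, 0.3, -0.4]
grip_width: 1.002
grip_force: 0.0
```

```bash
python3 - <<'E'
from h import *
im=grab('wrist','w0'); p,r,s=tool(); print(p,s['joint_positions'].round(3)); print(np.round(im['pose'],3),im['fx'],im['k1'])
E
```

```text
[ 0.44249277 -0.19844074  0.33113621] [ 0.832 -0.049 -0.444  1.691 -0.021  1.493  0.393]
[[ 1.     0.009  0.005  0.443]
 [ 0.01  -0.955 -0.297 -0.112]
 [ 0.003  0.297 -0.955  0.471]
 [ 0.     0.     0.     1.   ]] 340.71229817683525 -0.017336478314742908
```

View pics/w0.png

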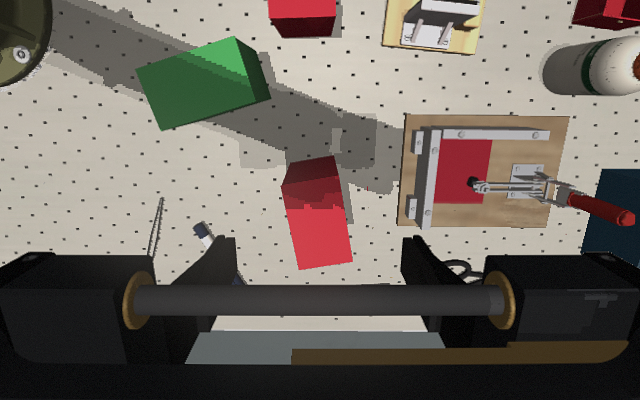

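The wrist view shows box B at (318,215) with its far top edge running (299,270) to (353,262). Box A is at (302,12) and the press stop at (435,20).

```bash
python3 - <<'E'
from h import *
im=load('w0'); h=cv2.cvtColor(cv2.medianBlur(im['color'],3),cv2.COLOR_BGR2HSV)
m=(((h[...,0]<8)|(h[...,0]>170))&(h[...,1]>110)).astype(np.uint8); m[:,:260]=0;m[:,370:]=0;m[:140]=0;m[285:]=0
co=max(cv2.findContours(m,0,1)[0],key=cv2.contourArea); q=cv2.approxPolyDP(co,3,True)[:,0]; print(q.tolist())
for p in q: print(p,plane(im,*p,.121).round(4),plane(im,*p,0).round(4))
E
```

```text
[[332, 156], [291, 163], [281, 186], [300, 269], [352, 260]]
[332 156] [ 0.4583 -0.1761  0.121 ] [ 0.4637 -0.1984  0.    ]
[291 163] [ 0.4157 -0.1839  0.121 ] [ 0.4064 -0.2089  0.    ]
[281 186] [ 0.4047 -0.2089  0.121 ] [ 0.3916 -0.2426 -0.    ]
[300 269] [ 0.4244 -0.3079  0.121 ] [ 0.418  -0.3758 -0.    ]
[352 260] [ 0.4838 -0.2959  0.121 ] [ 0.4981 -0.3596  0.    ]
```

```bash
python3 go.py 0.4445 -0.252 0.108 11.3; python3 -c "
from h import *
a=load('top0');b=load('scene0')
print('bottle cap',tri([(a,385,102),(b,323,118)]),'weight',plane(a,271,127,.044))"
```

```text
t 1.15 pos [ 0.4425 -0.1984  0.3311] rotY 0.16 grip 1.004 0.0 F [-0.3 -0.5 -0.3]
slide [-53.5   1.6 223.2] rot [ 0.001  0.    -0.194]
bottle cap (array([ 0.76130795, -0.08234021,  0.14450255]), [np.float64(0.0010308452638546517), np.float64(0.0010308452638545422)]) weight [0.71457842 0.24396295 0.044     ]
```

Emit:
send_rows(
  motion=[
    {"claw": 1, "slide": [-26, 1, 20], "delta_rot": [0, 0, -0.1]},
    {"claw": 1, "slide": [-53, 2, 60], "delta_rot": [0, 0, -0.194]},
    {"claw": 1, "slide": [-53, 2, 105], "delta_rot": [0, 0, -0.194]},
    {"claw": 1, "slide": [-53, 2, 145], "delta_rot": [0, 0, -0.194]},
    {"claw": 1, "slide": [-53, 2, 145], "delta_rot": [0, 0, -0.194]},
  ],
)

```text
time: 1.65
position: [0.4377, -0.255, 0.1794]
tool_rot: [-1.998, -2.409, 0.003]
ft_force: [-0.4, 0.1, 0.5]
grip_width: 1.003
grip_force: 0.0
```

```bash
python3 go.py 0.4445 -0.252 0.108 11.3
```

```text
t 1.65 pos [ 0.4377 -0.255   0.1794] rotY 10.66 grip 1.003 0.0 F [-0.4  0.1  0.5]
slide [ 1.1  7.9 71.3] rot [-0.009 -0.008 -0.011]
```

Emit:
send_rows(
  motion=[
    {"claw": 1, "slide": [0, 0, 0], "delta_rot": [0, 0, 0]},
    {"claw": 1, "slide": [0, 0, 0], "delta_rot": [0, 0, 0]},
    {"claw": 1, "slide": [0, 0, 0], "delta_rot": [0, 0, 0]},
  ],
)

```text
time: 1.95
position: [0.4439, -0.2564, 0.1881]
tool_rot: [1.999, 2.418, 0.0]
ft_force: [-0.0, 0.3, -0.1]
grip_width: 1.001
grip_force: 0.0
```

```bash
python3 go.py 0.4445 -0.252 0.108 11.3
```

```text
t 1.95 pos [ 0.4439 -0.2564  0.1881] rotY 10.82 grip 1.001 0.0 F [-0.   0.3 -0.1]
slide [ 4.4  1.2 80.1] rot [ 0.003  0.003 -0.008]
```

Settled. Going down and gripping.

Emit:
send_rows(
  motion=[
    {"claw": 1, "slide": [4, 1, 25], "delta_rot": [0, 0, -0.008]},
    {"claw": 1, "slide": [4, 1, 55], "delta_rot": [0, 0, -0.008]},
    {"claw": 1, "slide": [4, 1, 80], "delta_rot": [0, 0, -0.008]},
    {"claw": 1, "slide": [4, 1, 80], "delta_rot": [0, 0, -0.008]},
    {"claw": 1, "slide": [4, 1, 80], "delta_rot": [0, 0, -0.008]},
  ],
)

```text
time: 2.45
position: [0.4436, -0.2518, 0.107]
tool_rot: [1.991, 2.428, 0.0]
ft_force: [0.2, 0.0, 0.3]
grip_width: 1.002
grip_force: 0.0
```

Emit:
send_rows(
  motion=[
    {"claw": 0.2, "slide": [0, 0, 0], "delta_rot": [0, 0, 0]},
    {"claw": 0.2, "slide": [0, 0, 0], "delta_rot": [0, 0, 0]},
    {"claw": 0.2, "slide": [0, 0, 0], "delta_rot": [0, 0, 0]},
    {"claw": 0.2, "slide": [0, 0, 0], "delta_rot": [0, 0, 0]},
    {"claw": 0.2, "slide": [0, 0, 0], "delta_rot": [0, 0, 0]},
  ],
  grip_force=12,
)

```text
time: 2.95
position: [0.4433, -0.2516, 0.1062]
tool_rot: [1.991, 2.428, 0.0]
ft_force: [0.3, -0.4, 3.8]
grip_width: 0.713
grip_force: 11.9
```

```bash
python3 go.py 0.4445 -0.252 0.26 11.3
```

```text
t 2.95 pos [ 0.4433 -0.2516  0.1062] rotY 11.3 grip 0.713 11.940022359380578 F [ 0.3 -0.4  3.8]
slide [  -0.8    1.2 -153.8] rot [ 0.001  0.001 -0.   ]
```

Emit:
send_rows(
  motion=[
    {"claw": 0.2, "slide": [0, 0, -40], "delta_rot": [0, 0, 0]},
    {"claw": 0.2, "slide": [0, 0, -85], "delta_rot": [0, 0, 0]},
    {"claw": 0.2, "slide": [0, 0, -130], "delta_rot": [0, 0, 0.05]},
    {"claw": 0.2, "slide": [0, 0, -170], "delta_rot": [0, 0, 0.14]},
    {"claw": 0.2, "slide": [0, 40, -180], "delta_rot": [0, 0, 0.27]},
  ],
)

```text
time: 3.45
position: [0.4805, -0.2475, 0.2914]
tool_rot: [2.307, 2.12, -0.004]
ft_force: [1.0, -1.3, -1.2]
grip_width: 0.714
grip_force: 11.9
```

```bash
python3 go.py 0.56 -0.16 0.29 -4.6
```

```text
t 3.45 pos [ 0.4805 -0.2475  0.2914] rotY -4.86 grip 0.714 11.9443004683238 F [ 1.  -1.3 -1.2]
slide [93.9 71.8  1. ] rot [ 0.005  0.007 -0.005]
```

Emit:
send_rows(
  motion=[
    {"claw": 0.2, "slide": [30, 24, 0], "delta_rot": [0, 0, 0]},
    {"claw": 0.2, "slide": [60, 48, 0], "delta_rot": [0, 0, 0]},
    {"claw": 0.2, "slide": [94, 74, 0], "delta_rot": [0, 0, 0]},
    {"claw": 0.2, "slide": [94, 74, 0], "delta_rot": [0, 0, 0]},
    {"claw": 0.2, "slide": [94, 74, 0], "delta_rot": [0, 0, 0]},
  ],
)

```text
time: 3.95
position: [0.5628, -0.1539, 0.2848]
tool_rot: [-2.297, -2.141, 0.001]
ft_force: [-0.7, -1.5, -1.8]
grip_width: 0.716
grip_force: 12.0
```

```bash
python3 -c "
from h import *
grab('wrist','w1')"; python3 go.py 0.56 -0.02 0.29 -4.6
```

```text
t 4.0 pos [ 0.5621 -0.1556  0.2849] rotY -4.17 grip 0.713 11.96057670981645 F [ 0.4 -0.1 -2.1]
slide [135.1 -12.   -5.2] rot [-0.002  0.     0.007]
```

Emit:
send_rows(
  motion=[
    {"claw": 0.2, "slide": [45, 0, 0], "delta_rot": [0, 0, 0]},
    {"claw": 0.2, "slide": [90, 0, 0], "delta_rot": [0, 0, 0]},
    {"claw": 0.2, "slide": [140, 0, 0], "delta_rot": [0, 0, 0]},
    {"claw": 0.2, "slide": [140, 0, 0], "delta_rot": [0, 0, 0]},
    {"claw": 0.2, "slide": [140, 0, 0], "delta_rot": [0, 0, 0]},
  ],
)

```text
time: 4.5
position: [0.5724, -0.0157, 0.2856]
tool_rot: [2.299, 2.14, -0.002]
ft_force: [-0.8, -0.9, -0.9]
grip_width: 0.714
grip_force: 12.0
```

```bash
python3 -c "
from h import *
a=load('w1');b=grab('wrist','w2')
c=np.vstack([a['color'][:280],b['color'][:280]]);cv2.imwrite('pics/w12.png',c)"; python3 go.py 0.56 -0.02 0.29 -4.6
```

```text
t 4.55 pos [ 0.5725 -0.0175  0.2854] rotY -4.29 grip 0.715 11.978891630424187 F [ 0.5 -0.9 -1.3]
slide [ -3.4 -12.3  -4.6] rot [-0.     0.002  0.005]
```

View pics/w12.png

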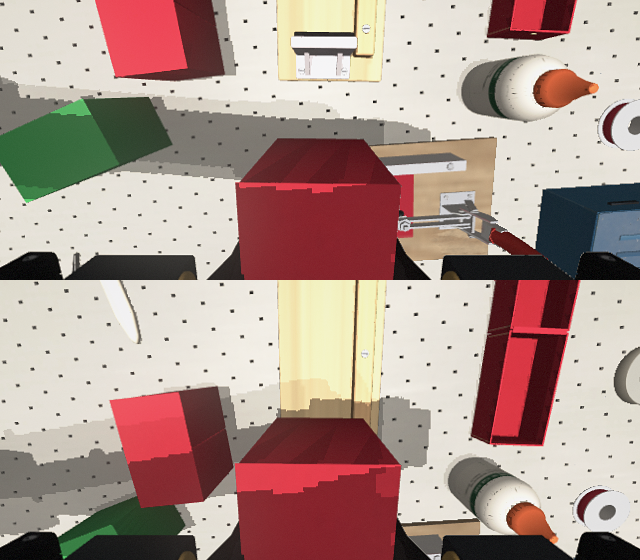

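The upper half (w1) shows the stop at (323,52) and the board's end corners at (279,80) and (382,80). In the lower half (w2) the fence's front edge is near u=352.

```bash
python3 - <<'E'
from h import *
a=load('w1')['color'][0:90,270:395];b=load('w2')['color'][0:140,270:395]
A=cv2.resize(a,None,fx=4,fy=4,interpolation=cv2.INTER_NEAREST);B=cv2.resize(b,None,fx=2.4,fy=4,interpolation=cv2.INTER_NEAREST)
c=np.zeros((560,800,3),np.uint8);c[:360,:500]=A;c[:560,500:]=B[:560,:300];cv2.imwrite('pics/c2.png',c)
p1,p2=load('w1'),load('w2')
for im,pts in((p1,[(279,80),(382,80.5),(278,0),(384,0)]),(p2,[(280,0),(386,0),(280,130),(384,130)])):
    for q in pts: print(q,plane(im,*q,.015).round(4))
a=load('top0')
for q in ((243,146),(372,156),(371,193)): print(q,plane(a,*q,.015).round(4))
E
```

```text
(279, 80) [ 0.5237 -0.0562  0.015 ]
(382, 80.5) [ 0.6407 -0.0647  0.015 ]
(278, 0) [0.5309 0.0251 0.015 ]
(384, 0) [0.6442 0.0173 0.015 ]
(280, 0) [0.5433 0.1628 0.015 ]
(386, 0) [0.6567 0.1548 0.015 ]
(280, 130) [0.5291 0.0255 0.015 ]
(384, 130) [0.6524 0.0168 0.015 ]
(243, 146) [0.6627 0.3292 0.015 ]
(372, 156) [ 0.64   -0.0611  0.015 ]
(371, 193) [ 0.5258 -0.058   0.015 ]
```

View pics/c2.png

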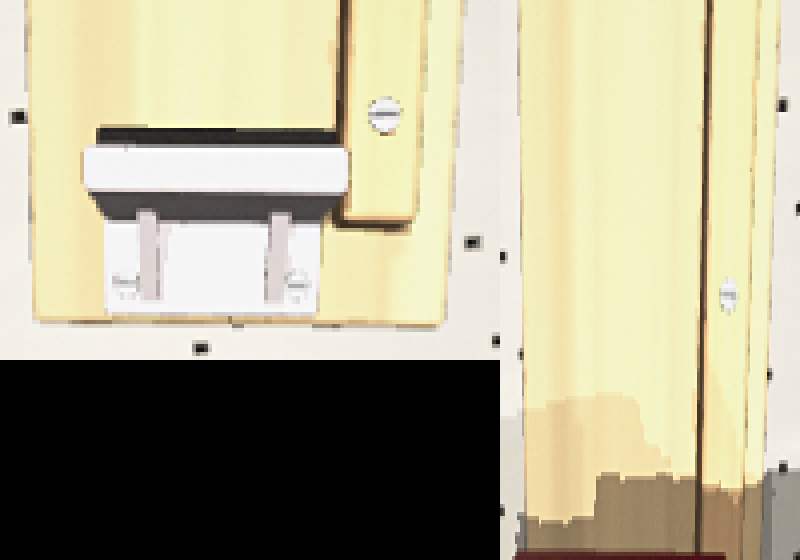

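```bash
python3 - <<'E'
from h import *
p1,p2,t=load('w1'),load('w2'),load('top0')
F=[plane(p1,357.7,0,.045),plane(p1,356.5,30,.045),plane(p2,358.3,0,.045),plane(p2,354.8,130,.045)]
Fb=[plane(p1,354.5,0,.015),plane(p2,355.8,0,.015)]
print('fence',np.round(F,4).tolist(),np.round(Fb,4).tolist())
for th in (-4.0,-4.3,-4.64):
    c,s=np.cos(np.radians(th)),np.sin(np.radians(th)); ex=np.array([c,s]);ey=np.array([-s,c])
    print(th,'fence.ex',[round(float(f[:2]@ex),4) for f in F+Fb],
     'board.ex',[round(float(plane(im,*q,.015)[:2]@ex),4) for im,q in ((p1,(278,0)),(p2,(280,0)),(p1,(384,0)),(p2,(386,0)))],
     'end.ey',[round(float(plane(p1,*q,.015)[:2]@ey),4) for q in((279,80),(382,80.5))],
     'stop front/back ey@93',[round(float(plane(p1,*q,.093)[:2]@ey),4) for q in((294,32),(355,32.5),(291,36.5),(357,36.5),(292,48),(356,48))],
     'stop ex',[round(float(plane(p1,*q,.093)[:2]@ex),4) for q in((291,40),(357,40))])
E
```

```text
fence [[0.6126, 0.0125, 0.045], [0.6104, -0.0147, 0.045], [0.6235, 0.1503, 0.045], [0.6149, 0.0227, 0.045]] [[0.6126, 0.0194, 0.015], [0.6244, 0.157, 0.015]]
-4.0 fence.ex [0.6102, 0.6099, 0.6115, 0.6118, 0.6098, 0.6119] board.ex [0.5279, 0.5307, 0.6414, 0.6443] end.ey [-0.0195, -0.0199] stop front/back ey@93 [0.0188, 0.0184, 0.0151, 0.0152, 0.0056, 0.0057] stop ex [0.5469, 0.6058]
-4.3 fence.ex [0.6099, 0.6097, 0.6105, 0.6114, 0.6095, 0.6109] board.ex [0.5276, 0.5296, 0.6411, 0.6433] end.ey [-0.0167, -0.0165] stop front/back ey@93 [0.0217, 0.0216, 0.018, 0.0184, 0.0085, 0.0088] stop ex [0.5468, 0.6058]
-4.64 fence.ex [0.6096, 0.6095, 0.6093, 0.611, 0.6091, 0.6096] board.ex [0.5272, 0.5284, 0.6407, 0.6421] end.ey [-0.0136, -0.0127] stop front/back ey@93 [0.0249, 0.0252, 0.0212, 0.0219, 0.0117, 0.0124] stop ex [0.5467, 0.6056]
```

```bash
python3 go.py 0.5803 0.0342 0.15 -4.64
```

```text
t 4.55 pos [ 0.5725 -0.0175  0.2854] rotY -4.29 grip 0.715 11.978891630424187 F [ 0.5 -0.9 -1.3]
slide [ 52.4   4.  135.3] rot [-0.     0.002  0.006]
```

Emit:
send_rows(
  motion=[
    {"claw": 0.2, "slide": [26, 2, 20], "delta_rot": [0, 0, 0.006]},
    {"claw": 0.2, "slide": [52, 4, 50], "delta_rot": [0, 0, 0.006]},
    {"claw": 0.2, "slide": [52, 4, 90], "delta_rot": [0, 0, 0.006]},
    {"claw": 0.2, "slide": [52, 4, 115], "delta_rot": [0, 0, 0.006]},
    {"claw": 0.2, "slide": [52, 4, 115], "delta_rot": [0, 0, 0.006]},
  ],
)

```text
time: 5.05
position: [0.5779, 0.0328, 0.1662]
tool_rot: [-2.308, -2.124, 0.01]
ft_force: [-0.1, -0.2, -1.5]
grip_width: 0.715
grip_force: 12.0
```

Emit:
send_rows(
  motion=[
    {"claw": 0.2, "slide": [0, 0, 0], "delta_rot": [0, 0, 0]},
    {"claw": 0.2, "slide": [0, 0, 0], "delta_rot": [0, 0, 0]},
  ],
)

```text
time: 5.25
position: [0.582, 0.0347, 0.1726]
tool_rot: [2.308, 2.128, 0.003]
ft_force: [-0.3, -0.2, -0.6]
grip_width: 0.715
grip_force: 12.0
```

```bash
python3 go.py 0.5803 0.0342 0.1225 -4.64
```

```text
t 5.25 pos [0.582  0.0347 0.1726] rotY -4.66 grip 0.715 11.980576872301754 F [-0.3 -0.2 -0.6]
slide [-0.6 -1.8 50. ] rot [ 0.003  0.    -0.   ]
```

Emit:
send_rows(
  motion=[
    {"claw": 0.2, "slide": [0, -2, 20], "delta_rot": [0, 0, 0]},
    {"claw": 0.2, "slide": [0, -2, 36], "delta_rot": [0, 0, 0]},
    {"claw": 0.2, "slide": [0, -2, 45], "delta_rot": [0, 0, 0]},
    {"claw": 0.2, "slide": [0, -2, 50], "delta_rot": [0, 0, 0]},
    {"claw": 0.2, "slide": [0, -2, 50], "delta_rot": [0, 0, 0]},
  ],
)

```text
time: 5.75
position: [0.579, 0.0365, 0.1208]
tool_rot: [2.307, 2.132, 0.001]
ft_force: [-1.9, 0.4, -0.7]
grip_width: 0.709
grip_force: 12.0
```

Emit:
send_rows(
  motion=[
    {"claw": 0.2, "slide": [0, 0, 0], "delta_rot": [0, 0, 0]},
    {"claw": 0.2, "slide": [0, 0, 1], "delta_rot": [0, 0, 0]},
  ],
)

```text
time: 5.95
position: [0.5792, 0.036, 0.1205]
tool_rot: [2.307, 2.131, 0.001]
ft_force: [-2.0, -0.7, 8.7]
grip_width: 0.714
grip_force: 12.0
```

Emit:
send_rows(
  motion=[
    {"claw": 1, "slide": [0, 0, -1], "delta_rot": [0, 0, 0]},
    {"claw": 1, "slide": [0, 0, -1], "delta_rot": [0, 0, 0]},
    {"claw": 1, "slide": [0, 0, -1], "delta_rot": [0, 0, 0]},
    {"claw": 1, "slide": [0, 0, -20], "delta_rot": [0, 0, 0]},
    {"claw": 1, "slide": [0, 0, -60], "delta_rot": [0, 0, 0]},
  ],
)

```text
time: 6.45
position: [0.5762, 0.0357, 0.1768]
tool_rot: [-2.304, -2.129, 0.008]
ft_force: [0.3, -1.2, 0.5]
grip_width: 0.983
grip_force: 0.0
```

```bash
python3 go.py 0.427 -0.04 0.28 2
```

```text
t 6.45 pos [0.5762 0.0357 0.1768] rotY -4.52 grip 0.983 0.0 F [ 0.3 -1.2  0.5]
slide [ -87.3 -143.5 -102.2] rot [-0.007 -0.    -0.114]
```

Emit:
send_rows(
  motion=[
    {"claw": 1, "slide": [0, 0, -40], "delta_rot": [0, 0, 0]},
    {"claw": 1, "slide": [0, -30, -80], "delta_rot": [0, 0, -0.05]},
    {"claw": 1, "slide": [5, -75, -100], "delta_rot": [0, 0, -0.11]},
    {"claw": 1, "slide": [10, -115, -130], "delta_rot": [0, 0, -0.11]},
    {"claw": 1, "slide": [15, -115, -150], "delta_rot": [0, 0, -0.11]},
  ],
)

```text
time: 6.95
position: [0.4619, 0.0618, 0.3323]
tool_rot: [2.182, 2.254, -0.002]
ft_force: [0.9, -0.3, 0.1]
grip_width: 0.999
grip_force: 0.0
```

Emit:
send_rows(
  motion=[
    {"claw": 1, "slide": [0, 0, 0], "delta_rot": [0, 0, 0]},
    {"claw": 1, "slide": [0, 0, 0], "delta_rot": [0, 0, 0]},
  ],
)

```text
time: 7.15
position: [0.4653, 0.06, 0.3295]
tool_rot: [2.186, 2.255, 0.0]
ft_force: [-0.9, -0.8, -0.4]
grip_width: 1.002
grip_force: 0.0
```

```bash
python3 - <<'E'
from h import *
im=grab('wrist','w3'); p,r,s=tool(); print(p)
E
```

```text
[0.46513593 0.05971739 0.32856527]
```

View pics/w3.png

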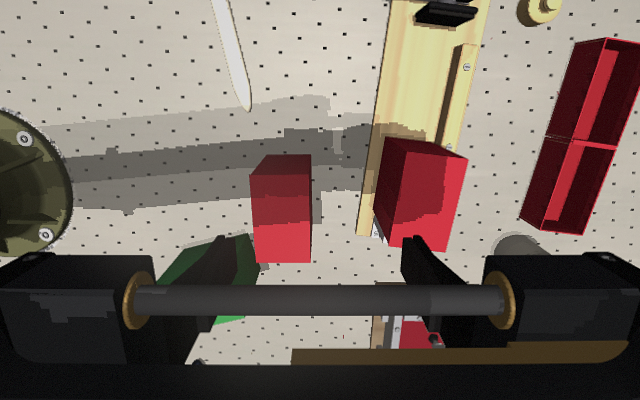

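Box 1 stands against the fence, with its top face near (430,200). Box A is at (280,210) and the jaw at (445,14).

```bash
python3 - <<'E'
from h import *
im=load('w3'); h=cv2.cvtColor(cv2.medianBlur(im['color'],3),cv2.COLOR_BGR2HSV)
m0=(((h[...,0]<8)|(h[...,0]>170))&(h[...,1]>110)).astype(np.uint8); m0[:120]=0;m0[275:]=0
O=np.array([.5889,.1278]);th=np.radians(-4.64);ex=np.array([np.cos(th),np.sin(th)]);ey=np.array([-ex[1],ex[0]])
for lo,hi,z in((235,330,.121),(365,475,.136)):
    m=m0.copy();m[:,:lo]=0;m[:,hi:]=0
    co=max(cv2.findContours(m,0,1)[0],key=cv2.contourArea); q=cv2.approxPolyDP(co,3,True)[:,0]
    for p in q:
        X=plane(im,*p,z);G=plane(im,*p,z-.121); print(p,X[:2].round(4),'press top',round((X[:2]-O)@ex,4),round((X[:2]-O)@ey,4),'bottom',G[:2].round(4))
g=plane(im,418,16,.086);g2=plane(im,472,22,.086)
print('jaw',[(round((x[:2]-O)@ex,4),round((x[:2]-O)@ey,4)) for x in(g,g2)])
E
```

```text
[268 155] [0.4127 0.0779] press top -0.1716 -0.064 bottom [0.3954 0.0551]
[249 176] [0.3925 0.055 ] press top -0.1899 -0.0884 bottom [0.3681 0.0243]
[255 259] [ 0.3965 -0.0418] press top -0.1781 -0.1846 bottom [ 0.3735 -0.1062]
[259 263] [ 0.4009 -0.0467] press top -0.1733 -0.1891 bottom [ 0.3795 -0.1129]
[309 262] [ 0.4578 -0.0436] press top -0.1168 -0.1814 bottom [ 0.4562 -0.1087]
[310 156] [0.456  0.0782] press top -0.1285 -0.0601 bottom [0.4537 0.0556]
[386 137] [0.5295 0.1021] press top -0.0571 -0.0304 bottom [0.5539 0.087 ]
[373 209] [0.5228 0.0278] press top -0.0578 -0.1051 bottom [ 0.5447 -0.0143]
[388 244] [ 0.542  -0.0114] press top -0.0354 -0.1425 bottom [ 0.571  -0.0677]
[401 248] [ 0.5565 -0.0156] press top -0.0207 -0.1456 bottom [ 0.5907 -0.0735]
[404 237] [ 0.5583 -0.0027] press top -0.0199 -0.1325 bottom [ 0.5932 -0.0559]
[418 235] [5.73e-01 1.00e-04] press top -0.0056 -0.1286 bottom [ 0.6132 -0.0521]
[431 251] [ 0.5893 -0.0182] press top 0.0122 -0.1455 bottom [ 0.6354 -0.077 ]
[445 251] [ 0.6045 -0.0178] press top 0.0273 -0.1438 bottom [ 0.6561 -0.0764]
[467 159] [0.612  0.0832] press top 0.0266 -0.0426 bottom [0.6663 0.0612]
[430 142] [0.573  0.0987] press top -0.0135 -0.0303 bottom [0.6132 0.0824]
jaw [(np.float64(-0.0349), np.float64(0.0885)), (np.float64(0.0211), np.float64(0.0897))]
```

```bash
python3 go.py 0.4255 0.006 0.19 2.5
```

```text
t 7.2 pos [0.4651 0.0597 0.3286] rotY 1.76 grip 1.006 0.0 F [-0.6 -1.3 -0.9]
slide [-52.5 -41.1 138.6] rot [-0.001  0.    -0.013]
```

Emit:
send_rows(
  motion=[
    {"claw": 1, "slide": [-26, -20, 35], "delta_rot": [0, 0, -0.013]},
    {"claw": 1, "slide": [-52, -41, 70], "delta_rot": [0, 0, -0.013]},
    {"claw": 1, "slide": [-52, -41, 110], "delta_rot": [0, 0, -0.013]},
    {"claw": 1, "slide": [-52, -41, 138], "delta_rot": [0, 0, -0.013]},
    {"claw": 1, "slide": [-52, -41, 138], "delta_rot": [0, 0, -0.013]},
  ],
)

```text
time: 7.7
position: [0.4221, 0.0065, 0.1864]
tool_rot: [-2.166, -2.262, 0.009]
ft_force: [0.9, 0.2, 1.5]
grip_width: 1.001
grip_force: 0.0
```

Emit:
send_rows(
  motion=[
    {"claw": 1, "slide": [0, 0, 0], "delta_rot": [0, 0, 0]},
    {"claw": 1, "slide": [0, 0, 0], "delta_rot": [0, 0, 0]},
  ],
)

```text
time: 7.9
position: [0.427, 0.0071, 0.1927]
tool_rot: [2.171, 2.269, 0.002]
ft_force: [0.2, -0.2, 0.6]
grip_width: 0.999
grip_force: 0.0
```

```bash
python3 go.py 0.4255 0.006 0.108 2.5
```

```text
t 7.9 pos [0.427  0.0071 0.1927] rotY 2.54 grip 0.999 0.0 F [ 0.2 -0.2  0.6]
slide [-1.1 -1.7 84.7] rot [ 0.002 -0.     0.001]
```

Emit:
send_rows(
  motion=[
    {"claw": 1, "slide": [-1, -2, 30], "delta_rot": [0, 0, 0]},
    {"claw": 1, "slide": [-1, -2, 60], "delta_rot": [0, 0, 0]},
    {"claw": 1, "slide": [-1, -2, 84], "delta_rot": [0, 0, 0]},
    {"claw": 1, "slide": [-1, -2, 84], "delta_rot": [0, 0, 0]},
    {"claw": 1, "slide": [-1, -2, 84], "delta_rot": [0, 0, 0]},
  ],
)

```text
time: 8.4
position: [0.425, 0.006, 0.1089]
tool_rot: [2.171, 2.269, 0.002]
ft_force: [0.7, -0.0, 0.8]
grip_width: 0.998
grip_force: 0.0
```

Emit:
send_rows(
  motion=[
    {"claw": 0.2, "slide": [0, 0, 0], "delta_rot": [0, 0, 0]},
    {"claw": 0.2, "slide": [0, 0, 0], "delta_rot": [0, 0, 0]},
    {"claw": 0.2, "slide": [0, 0, 0], "delta_rot": [0, 0, 0]},
    {"claw": 0.2, "slide": [0, 0, 0], "delta_rot": [0, 0, 0]},
    {"claw": 0.2, "slide": [0, 0, 0], "delta_rot": [0, 0, 0]},
  ],
)

```text
time: 8.9
position: [0.4245, 0.0058, 0.1081]
tool_rot: [2.171, 2.269, 0.001]
ft_force: [0.9, 0.6, 2.0]
grip_width: 0.718
grip_force: 11.9
```

```bash
python3 go.py 0.4255 0.006 0.29 -4.64
```

```text
t 8.9 pos [0.4245 0.0058 0.1081] rotY 2.52 grip 0.718 11.946054277941585 F [0.9 0.6 2. ]
slide [ 1.000e-01  1.300e+00 -1.818e+02] rot [0.002 0.    0.125]
```

Emit:
send_rows(
  motion=[
    {"claw": 0.2, "slide": [0, 0, -40], "delta_rot": [0, 0, 0]},
    {"claw": 0.2, "slide": [0, 0, -85], "delta_rot": [0, 0, 0]},
    {"claw": 0.2, "slide": [0, 0, -130], "delta_rot": [0, 0, 0.06]},
    {"claw": 0.2, "slide": [20, 0, -170], "delta_rot": [0, 0, 0.125]},
    {"claw": 0.2, "slide": [50, 30, -182], "delta_rot": [0, 0, 0.125]},
  ],
)

```text
time: 9.4
position: [0.452, 0.0558, 0.2943]
tool_rot: [2.311, 2.117, 0.003]
ft_force: [1.4, 0.5, -1.0]
grip_width: 0.714
grip_force: 12.0
```

```bash
python3 go.py 0.5885 0.143 0.28 -4.64
```

```text
t 9.4 pos [0.452  0.0558 0.2943] rotY -5.01 grip 0.714 11.96111707482487 F [ 1.4  0.5 -1. ]
slide [ 98.8 128.3  14.7] rot [ 0.007  0.004 -0.007]
```

Emit:
send_rows(
  motion=[
    {"claw": 0.2, "slide": [30, 35, 0], "delta_rot": [0, 0, 0]},
    {"claw": 0.2, "slide": [60, 70, 0], "delta_rot": [0, 0, 0]},
    {"claw": 0.2, "slide": [90, 105, 0], "delta_rot": [0, 0, 0]},
    {"claw": 0.2, "slide": [99, 128, 0], "delta_rot": [0, 0, 0]},
    {"claw": 0.2, "slide": [99, 128, 5], "delta_rot": [0, 0, 0]},
  ],
)

```text
time: 9.9
position: [0.5893, 0.1468, 0.2829]
tool_rot: [-2.306, -2.129, -0.001]
ft_force: [-0.0, 0.1, -1.4]
grip_width: 0.713
grip_force: 12.0
```

Emit:
send_rows(
  motion=[
    {"claw": 0.2, "slide": [0, 0, 0], "delta_rot": [0, 0, 0]},
    {"claw": 0.2, "slide": [0, 0, 0], "delta_rot": [0, 0, 0]},
  ],
)

```text
time: 10.1
position: [0.5863, 0.1448, 0.2841]
tool_rot: [-2.31, -2.129, 0.003]
ft_force: [-0.1, -0.3, -2.0]
grip_width: 0.715
grip_force: 12.0
```

```bash
python3 go.py 0.5885 0.143 0.16 -4.64
```

```text
t 10.1 pos [0.5863 0.1448 0.2841] rotY -4.66 grip 0.715 11.966899945400655 F [-0.1 -0.3 -2. ]
slide [ -1.5   2.5 124.1] rot [-0.001  0.001 -0.   ]
```

Emit:
send_rows(
  motion=[
    {"claw": 0.2, "slide": [-1, 2, 35], "delta_rot": [0, 0, 0]},
    {"claw": 0.2, "slide": [-1, 2, 75], "delta_rot": [0, 0, 0]},
    {"claw": 0.2, "slide": [-1, 2, 110], "delta_rot": [0, 0, 0]},
    {"claw": 0.2, "slide": [-1, 2, 124], "delta_rot": [0, 0, 0]},
    {"claw": 0.2, "slide": [-1, 2, 124], "delta_rot": [0, 0, 0]},
  ],
)

```text
time: 10.6
position: [0.5877, 0.143, 0.1593]
tool_rot: [-2.31, -2.128, 0.005]
ft_force: [-0.1, -0.2, -1.1]
grip_width: 0.714
grip_force: 12.0
```

Emit:
send_rows(
  motion=[
    {"claw": 0.2, "slide": [0, 0, 10], "delta_rot": [0, 0, 0]},
    {"claw": 0.2, "slide": [0, 0, 20], "delta_rot": [0, 0, 0]},
  ],
)

```text
time: 10.8
position: [0.5913, 0.1458, 0.145]
tool_rot: [2.307, 2.127, 0.009]
ft_force: [-3.1, -1.0, 17.5]
grip_width: 0.714
grip_force: 12.0
```

```bash
python3 go.py 0.5885 0.143 0.122 -4.64
```

```text
t 10.8 pos [0.5913 0.1458 0.145 ] rotY -4.63 grip 0.714 11.981442200776655 F [-3.1 -1.  17.5]
slide [-3.1 -2.7 23. ] rot [ 0.006 -0.002  0.   ]
```

Emit:
send_rows(
  motion=[
    {"claw": 0.2, "slide": [0, 0, -15], "delta_rot": [0, 0, 0]},
    {"claw": 0.2, "slide": [0, 0, -30], "delta_rot": [0, 0, 0]},
    {"claw": 0.2, "slide": [0, 0, -30], "delta_rot": [0, 0, 0]},
  ],
)

```text
time: 11.1
position: [0.5913, 0.1451, 0.1745]
tool_rot: [2.307, 2.127, 0.008]
ft_force: [-0.3, -0.0, -1.6]
grip_width: 0.713
grip_force: 12.0
```

```bash
python3 go.py 0.5885 0.143 0.122 -4.64; python3 - <<'E'
from h import *
w=grab('wrist','w4')['color'][:300];t=grab('top','top4')['color'][120:260,220:480]
c=np.vstack([w,cv2.resize(t,(520,280),interpolation=cv2.INTER_CUBIC)[:, :].copy() if 0 else cv2.copyMakeBorder(cv2.resize(t,(520,280)),0,0,0,120,0)]);cv2.imwrite('pics/c4.png',c)
E
```

```text
t 11.1 pos [0.5913 0.1451 0.1745] rotY -4.65 grip 0.713 11.965542112884577 F [-0.3 -0.  -1.6]
slide [-2.4 -2.9 52.4] rot [ 0.006 -0.002 -0.   ]
```

View pics/c4.png

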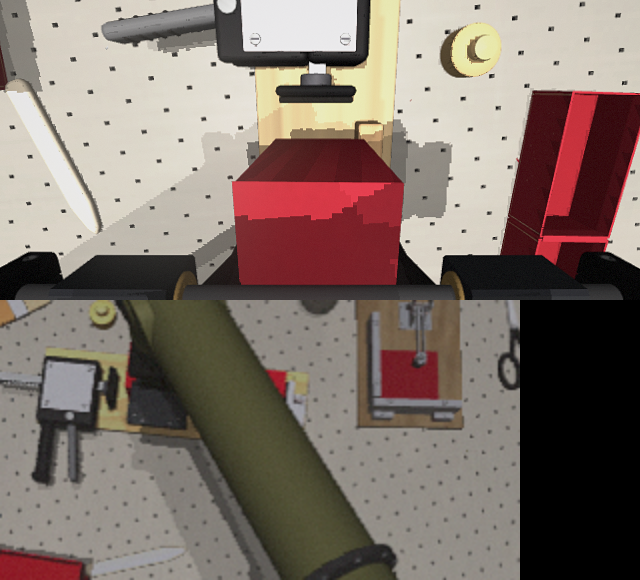

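```bash
python3 - <<'E'
from h import *
O=np.array([.5889,.1278]);th=np.radians(-4.64);ex=np.array([np.cos(th),np.sin(th)]);ey=np.array([-ex[1],ex[0]])
pr=lambda X:(round((X[:2]-O)@ex,4),round((X[:2]-O)@ey,4))
im=load('w4');g=im['color'][:,:,1].astype(int);r=im['color'][:,:,2].astype(int)
for v in(143,150,160,183,200):
    red=(r[v]-g[v])>40; u=np.where(red[200:430])[0]+200; print(v,u.min(),u.max())
for v in (100,110,118,122,126,130,134): print(v,im['color'][v,345:400:3].sum(1).tolist())
for z in(.06,.066,.075): print(z,pr(plane(im,277.5,140,z)),pr(plane(im,363.5,140,z)))
for z in(.187,): print(z,pr(plane(im,233,182,z)),pr(plane(im,403,182,z)))
print('fence end',pr(plane(im,358,122,.045)),pr(plane(im,381,122,.045)))
print('jaw',pr(plane(im,276,100,.086)),pr(plane(im,355,100,.086)),pr(plane(im,276,100,.034)))
w2=load('w2');print('w2 gripped box top edge',pr(plane(w2,236,183,.3)),pr(plane(w2,400,183,.3)))
E
```

```text
143 279 367
150 265 373
160 256 382
183 232 403
200 233 402
100 [129, 130, 115, 666, 649, 649, 645, 637, 629, 620, 609, 616, 632, 644, 657, 651, 607, 662, 657]
110 [652, 651, 651, 648, 647, 645, 648, 638, 630, 615, 617, 620, 627, 644, 656, 653, 599, 651, 137]
118 [650, 651, 650, 648, 648, 651, 648, 645, 637, 576, 618, 622, 630, 646, 657, 656, 537, 674, 671]
122 [655, 652, 653, 624, 172, 184, 190, 186, 194, 192, 191, 401, 644, 652, 433, 448, 345, 423, 415]
126 [605, 610, 655, 514, 189, 597, 629, 626, 622, 587, 605, 624, 625, 452, 459, 449, 398, 423, 420]
130 [341, 347, 350, 260, 178, 609, 639, 636, 635, 623, 642, 654, 500, 457, 461, 457, 425, 424, 423]
134 [353, 361, 357, 251, 155, 639, 496, 500, 495, 483, 447, 473, 438, 457, 463, 467, 330, 329, 329]
0.06 (np.float64(-0.029), np.float64(0.0658)) (np.float64(0.0348), np.float64(0.0658))
0.066 (np.float64(-0.0284), np.float64(0.0666)) (np.float64(0.0339), np.float64(0.0666))
0.075 (np.float64(-0.0273), np.float64(0.0678)) (np.float64(0.0327), np.float64(0.0678))
0.187 (np.float64(-0.0322), np.float64(0.0671)) (np.float64(0.0332), np.float64(0.0671))
fence end (np.float64(0.032), np.float64(0.0776)) (np.float64(0.0499), np.float64(0.0776))
jaw (np.float64(-0.0262), np.float64(0.095)) (np.float64(0.0247), np.float64(0.095)) (np.float64(-0.0321), np.float64(0.0937))
w2 gripped box top edge (np.float64(-0.0368), np.float64(-0.0948)) (np.float64(0.0253), np.float64(-0.0942))
```

Emit:
send_rows(
  motion=[
    {"claw": 0.2, "slide": [-1, -5, 0], "delta_rot": [0.006, 0, 0]},
    {"claw": 0.2, "slide": [-1, -5, 10], "delta_rot": [0.006, 0, 0]},
    {"claw": 0.2, "slide": [-1, -5, 20], "delta_rot": [0.006, 0, 0]},
    {"claw": 0.2, "slide": [-1, -5, 20], "delta_rot": [0.006, 0, 0]},
    {"claw": 0.2, "slide": [-1, -5, 20], "delta_rot": [0.006, 0, 0]},
  ],
)

```text
time: 11.7
position: [0.5836, 0.1435, 0.1495]
tool_rot: [-2.305, -2.126, 0.009]
ft_force: [0.7, -0.3, -1.1]
grip_width: 0.715
grip_force: 12.0
```

```bash
python3 go.py 0.5865 0.143 0.122 -4.64; python3 - <<'E'
from h import *
O=np.array([.5889,.1278]);th=np.radians(-4.64);ex=np.array([np.cos(th),np.sin(th)]);ey=np.array([-ex[1],ex[0]])
pr=lambda X:(round((X[:2]-O)@ex,4),round((X[:2]-O)@ey,4))
im=grab('wrist','w5');g=im['color'][:,:,1].astype(int);r=im['color'][:,:,2].astype(int)
for v in range(134,150,2):
    u=np.where(((r[v]-g[v])>40)[200:430])[0]+200; print(v,(u.min(),u.max()) if len(u) else 0)
print([pr(plane(im,u,141,.046)) for u in (278,363)])
p,_,_=tool(); print(pr(p))
E
```

```text
t 11.7 pos [0.5836 0.1435 0.1495] rotY -4.64 grip 0.715 11.965579628449632 F [ 0.7 -0.3 -1.1]
slide [-0.3  3.1 27.5] rot [-0.008  0.     0.   ]
134 (np.int64(376), np.int64(376))
136 (np.int64(376), np.int64(376))
138 0
140 (np.int64(297), np.int64(363))
142 (np.int64(295), np.int64(365))
144 (np.int64(290), np.int64(367))
146 (np.int64(269), np.int64(369))
148 (np.int64(269), np.int64(371))
[(np.float64(-0.0365), np.float64(0.0641)), (np.float64(0.0239), np.float64(0.0643))]
(np.float64(-0.0062), np.float64(0.0155))
```

Emit:
send_rows(
  motion=[
    {"claw": 0.2, "slide": [0, 3, 0], "delta_rot": [-0.004, 0, 0]},
    {"claw": 0.2, "slide": [0, 3, 8], "delta_rot": [-0.004, 0, 0]},
    {"claw": 0.2, "slide": [0, 3, 16], "delta_rot": [-0.004, 0, 0]},
    {"claw": 0.2, "slide": [0, 3, 20], "delta_rot": [-0.004, 0, 0]},
    {"claw": 0.2, "slide": [0, 3, 20], "delta_rot": [-0.004, 0, 0]},
  ],
)

```text
time: 12.25
position: [0.5862, 0.1432, 0.1293]
tool_rot: [-2.308, -2.128, 0.005]
ft_force: [0.5, -0.1, -1.4]
grip_width: 0.716
grip_force: 12.0
```

```bash
python3 go.py 0.5868 0.143 0.1225 -4.64
```

```text
t 12.25 pos [0.5862 0.1432 0.1293] rotY -4.63 grip 0.716 11.965545762504917 F [ 0.5 -0.1 -1.4]
slide [-0.2  0.6  6.8] rot [-0.004  0.001  0.   ]
```

It has passed below the fence top without contact, so I'm lowering to the bed.

Emit:
send_rows(
  motion=[
    {"claw": 0.2, "slide": [0, 0, 3], "delta_rot": [-0.003, 0, 0]},
    {"claw": 0.2, "slide": [0, 0, 6], "delta_rot": [-0.003, 0, 0]},
    {"claw": 0.2, "slide": [0, 0, 8], "delta_rot": [-0.003, 0, 0]},
    {"claw": 0.2, "slide": [0, 0, 8], "delta_rot": [-0.003, 0, 0]},
  ],
)

```text
time: 12.65
position: [0.5868, 0.1434, 0.1222]
tool_rot: [2.309, 2.129, 0.0]
ft_force: [-0.2, 0.0, -1.7]
grip_width: 0.718
grip_force: 12.0
```

Emit:
send_rows(
  motion=[
    {"claw": 0.2, "slide": [0, 0, 2], "delta_rot": [0, 0, 0]},
    {"claw": 0.2, "slide": [0, 0, 4], "delta_rot": [0, 0, 0]},
  ],
)

```text
time: 12.85
position: [0.5871, 0.1435, 0.1186]
tool_rot: [2.309, 2.129, 0.001]
ft_force: [0.3, 0.1, -1.3]
grip_width: 0.715
grip_force: 12.0
```

Emit:
send_rows(
  motion=[
    {"claw": 0.2, "slide": [0, 0, 2], "delta_rot": [0, 0, 0]},
    {"claw": 0.2, "slide": [0, 0, 4], "delta_rot": [0, 0, 0]},
  ],
)

```text
time: 13.05
position: [0.5875, 0.1433, 0.115]
tool_rot: [2.309, 2.128, 0.002]
ft_force: [-1.5, -1.6, 9.6]
grip_width: 0.714
grip_force: 12.0
```

Contact with the bed. The box had slid up about 7 mm in the grip at the fence. Releasing.

Emit:
send_rows(
  motion=[
    {"claw": 1, "slide": [0, 0, -1], "delta_rot": [0, 0, 0]},
    {"claw": 1, "slide": [0, 0, -1], "delta_rot": [0, 0, 0]},
    {"claw": 1, "slide": [0, 0, -1], "delta_rot": [0, 0, 0]},
    {"claw": 1, "slide": [0, 0, -20], "delta_rot": [0, 0, 0]},
    {"claw": 1, "slide": [0, 0, -60], "delta_rot": [0, 0, 0]},
  ],
)

```text
time: 13.55
position: [0.5847, 0.1425, 0.1719]
tool_rot: [-2.307, -2.128, 0.008]
ft_force: [1.3, 0.4, 0.3]
grip_width: 0.984
grip_force: 0.0
```

Emit:
send_rows(
  motion=[
    {"claw": 1, "slide": [15, 0, -40], "delta_rot": [0, 0, 0]},
    {"claw": 1, "slide": [40, -20, -80], "delta_rot": [0, 0, 0]},
    {"claw": 1, "slide": [60, -50, -120], "delta_rot": [0, 0, 0]},
    {"claw": 1, "slide": [80, -90, -140], "delta_rot": [0, 0, 0]},
    {"claw": 1, "slide": [80, -90, -150], "delta_rot": [0, 0, 0]},
  ],
)

```text
time: 14.05
position: [0.499, 0.2369, 0.3279]
tool_rot: [2.298, 2.14, 0.007]
ft_force: [-0.2, 0.2, -0.2]
grip_width: 0.997
grip_force: 0.0
```

Emit:
send_rows(
  motion=[
    {"claw": 1, "slide": [0, 0, 0], "delta_rot": [0, 0, 0]},
    {"claw": 1, "slide": [0, 0, 0], "delta_rot": [0, 0, 0]},
  ],
)

```text
time: 14.25
position: [0.5042, 0.2293, 0.3238]
tool_rot: [2.31, 2.127, -0.0]
ft_force: [0.5, -1.5, -0.2]
grip_width: 0.999
grip_force: 0.0
```

```bash
python3 - <<'E'
from h import *
im=grab('wrist','w6'); p,r,s=tool(); print(p)
O=np.array([.5889,.1278]);th=np.radians(-4.64);ex=np.array([np.cos(th),np.sin(th)]);ey=np.array([-ex[1],ex[0]])
h=cv2.cvtColor(cv2.medianBlur(im['color'],3),cv2.COLOR_BGR2HSV)
m=(((h[...,0]<8)|(h[...,0]>170))&(h[...,1]>110)).astype(np.uint8)
for co in cv2.findContours(m,0,1)[0]:
    if cv2.contourArea(co)>1500:
        for q in cv2.approxPolyDP(co,4,True)[:,0]:
            X=plane(im,*q,.136)[:2]-O;G=plane(im,*q,.015)[:2]-O; print(q,'top',(X@ex).round(4),(X@ey).round(4),'bot',(G@ex).round(4),(G@ey).round(4))
        print()
E
```

```text
[0.50424675 0.22878685 0.32305716]
[359 317] top -0.0469 -0.0677 bot -0.0298 -0.1586
[365 348] top -0.0383 -0.1108 bot -0.018 -0.2176
[422 347] top 0.0287 -0.1097 bot 0.0737 -0.2162
[422 316] top 0.0246 -0.0666 bot 0.0681 -0.1571

[362 177] top -0.0498 0.0956 bot -0.0338 0.0652
[359 283] top -0.0485 -0.0237 bot -0.032 -0.0983
[405 284] top 0.002 -0.0251 bot 0.0372 -0.1002
[400 271] top -0.0046 -0.009 bot 0.028 -0.0782
[402 239] top -0.0053 0.0288 bot 0.0272 -0.0264
[418 235] top 0.0111 0.0333 bot 0.0497 -0.0202
[431 252] top 0.0267 0.0136 bot 0.071 -0.0472
[436 204] top 0.0264 0.0674 bot 0.0706 0.0265
[408 177] top -0.0042 0.0956 bot 0.0286 0.0652

[527 149] top 0.1095 0.1236 bot 0.1844 0.1035
[505 254] top 0.1064 0.011 bot 0.1802 -0.0508
[571 255] top 0.1785 0.0094 bot 0.279 -0.0529
[597 157] top 0.1807 0.1159 bot 0.282 0.093

[578   0] top 0.1314 0.2531 bot 0.2144 0.281
[567  73] top 0.134 0.1934 bot 0.2181 0.1992
[639  77] top 0.2025 0.1906 bot 0.3119 0.1953
[639   0] top 0.1854 0.2539 bot 0.2885 0.2821

[45  0] top -0.3288 0.2534 bot -0.4161 0.2814
[ 73 171] top -0.3358 0.1021 bot -0.4258 0.0741
[138 175] top -0.2714 0.0979 bot -0.3375 0.0683
[137 156] top -0.2693 0.1169 bot -0.3347 0.0943
[146 158] top -0.2608 0.1149 bot -0.323 0.0916
[162 145] top -0.2434 0.1275 bot -0.2991 0.1089
[163 154] top -0.2436 0.1188 bot -0.2994 0.0969
[172 152] top -0.2346 0.1207 bot -0.287 0.0996
[169 132] top -0.235 0.1399 bot -0.2876 0.1259
[182 108] top -0.2199 0.162 bot -0.267 0.1562
[175   1] top -0.2157 0.2513 bot -0.2612 0.2785
```

View pics/w6.png

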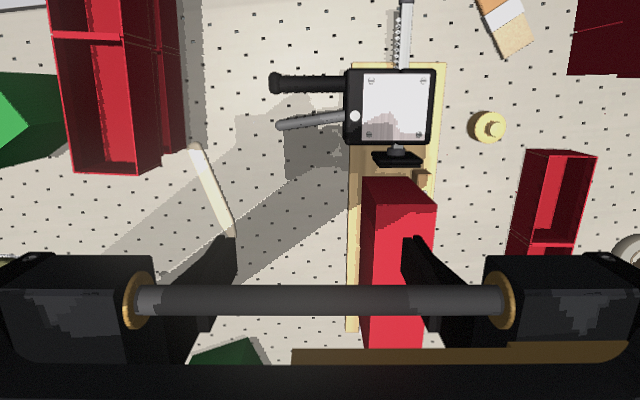

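Both boxes stand in the row along the fence, with the box 2 top near (400,195). The handle is at (310,83), the trigger at (312,120) and the jaw at (397,158).

```bash
python3 - <<'E'
from h import *
im=load('w6')
O=np.array([.5889,.1278]);th=np.radians(-4.64);ex=np.array([np.cos(th),np.sin(th)]);ey=np.array([-ex[1],ex[0]])
pr=lambda X:[round(float((X[:2]-O)@ex)*1000,1),round(float((X[:2]-O)@ey)*1000,1)]
V=im['color'].astype(int).sum(2)
for u in(290,305,320):
    print(u,V[66:140,u].tolist())
print('head corners z88',pr(plane(im,346,70,.088)),pr(plane(im,434,70,.088)),pr(plane(im,344,143,.088)),'handle tip',pr(plane(im,268,83,.06)),'trig tip',pr(plane(im,275,126,.06)))
for u,v in ((305,76),(305,92),(305,114),(305,128)): print(u,v,pr(plane(im,u,v,.075)),pr(plane(im,u,v,.06)),pr(plane(im,u,v,.045)))
X=O-.112*ex+.163*ey; print('target mid',X)
E
python3 go.py 0.49 0.30 0.2 85.36
```

```text
290 [666, 663, 663, 664, 663, 663, 666, 676, 696, 519, 117, 86, 110, 126, 142, 132, 153, 149, 149, 153, 128, 118, 118, 107, 97, 71, 244, 595, 678, 612, 573, 574, 573, 575, 572, 572, 572, 590, 493, 307, 362, 543, 580, 576, 573, 567, 572, 575, 578, 594, 410, 241, 171, 253, 328, 358, 384, 407, 389, 362, 338, 308, 269, 201, 303, 330, 326, 320, 321, 321, 313, 316, 321, 319]
305 [664, 663, 659, 663, 661, 662, 663, 674, 613, 398, 141, 79, 105, 108, 123, 132, 137, 141, 144, 138, 130, 117, 100, 102, 92, 85, 37, 235, 516, 583, 576, 576, 572, 574, 578, 577, 582, 582, 583, 580, 577, 577, 574, 574, 574, 572, 578, 602, 372, 118, 92, 274, 339, 360, 390, 397, 382, 349, 322, 301, 189, 152, 294, 322, 316, 312, 320, 315, 315, 322, 310, 310, 314, 312]
320 [656, 659, 661, 662, 664, 664, 670, 674, 700, 503, 22, 58, 104, 107, 114, 125, 139, 139, 139, 127, 117, 102, 89, 80, 75, 30, 430, 647, 669, 661, 661, 660, 659, 660, 663, 667, 664, 668, 667, 665, 666, 668, 668, 603, 584, 407, 316, 199, 215, 336, 387, 417, 463, 410, 372, 340, 310, 284, 246, 531, 576, 575, 586, 389, 313, 198, 97, 149, 297, 321, 315, 317, 317, 317]
head corners z88 [-64.2, 197.6] [27.1, 197.8] [-64.6, 122.0] handle tip [-149.4, 185.3] trig tip [-143.3, 137.7]
305 76 [-107.1, 192.2] [-107.7, 192.7] [-108.2, 193.3]
305 92 [-107.3, 175.7] [-107.9, 175.6] [-108.5, 175.5]
305 114 [-107.6, 152.3] [-108.2, 151.3] [-108.8, 150.3]
305 128 [-107.8, 136.9] [-108.4, 135.4] [-109.0, 133.8]
target mid [0.49045291 0.29932601]
t 14.3 pos [0.5042 0.2288 0.3231] rotY -4.77 grip 1.003 0.0 F [ 0.6  0.2 -0.3]
slide [ 69.9 -20.1 123. ] rot [-1.000e-03  1.000e-03 -1.573e+00]
```

Emit:
send_rows(
  motion=[
    {"claw": 1, "slide": [14, -4, 0], "delta_rot": [0, 0, -0.15]},
    {"claw": 1, "slide": [28, -8, 0], "delta_rot": [0, 0, -0.3]},
    {"claw": 1, "slide": [42, -12, 0], "delta_rot": [0, 0, -0.45]},
    {"claw": 1, "slide": [56, -16, 0], "delta_rot": [0, 0, -0.6]},
    {"claw": 1, "slide": [70, -20, 0], "delta_rot": [0, 0, -0.75]},
  ],
)

```text
time: 14.8
position: [0.4901, 0.3008, 0.3224]
tool_rot: [-1.363, -2.829, 0.002]
ft_force: [-1.0, 0.3, -0.8]
grip_width: 1.001
grip_force: 0.0
```

```bash
python3 go.py 0.4905 0.2998 0.2 85.36; python3 -c "
from h import *
print(tool()[2]['joint_positions'].round(2))"
```

```text
t 14.8 pos [0.4901 0.3008 0.3224] rotY 38.53 grip 1.001 0.0 F [-1.   0.3 -0.8]
slide [ -1.1  -0.  122.4] rot [-0.002 -0.001 -0.817]
[ 0.24  0.26 -1.    1.49  0.22  1.51 -0.09]
```

Emit:
send_rows(
  motion=[
    {"claw": 1, "slide": [0, 0, 15], "delta_rot": [0, 0, -0.15]},
    {"claw": 1, "slide": [0, 0, 30], "delta_rot": [0, 0, -0.3]},
    {"claw": 1, "slide": [-1, 0, 50], "delta_rot": [0, 0, -0.45]},
    {"claw": 1, "slide": [-1, 0, 70], "delta_rot": [0, 0, -0.6]},
    {"claw": 1, "slide": [-1, 0, 90], "delta_rot": [0, 0, -0.75]},
  ],
)

```text
time: 15.3
position: [0.4906, 0.2994, 0.2317]
tool_rot: [-0.232, -3.131, 0.001]
ft_force: [-0.4, -0.2, -0.7]
grip_width: 0.998
grip_force: 0.0
```

Emit:
send_rows(
  motion=[
    {"claw": 1, "slide": [0, 0, 10], "delta_rot": [0, 0, -0.06]},
    {"claw": 1, "slide": [0, 0, 30], "delta_rot": [0, 0, -0.06]},
    {"claw": 1, "slide": [0, 0, 30], "delta_rot": [0, 0, -0.06]},
    {"claw": 1, "slide": [0, 0, 30], "delta_rot": [0, 0, -0.06]},
  ],
)

```text
time: 15.7
position: [0.4902, 0.3001, 0.2033]
tool_rot: [-0.146, -3.137, 0.001]
ft_force: [0.1, 0.8, -0.4]
grip_width: 0.995
grip_force: 0.0
```

```bash
python3 go.py 0.4905 0.2998 0.063 85.36; python3 -c "
from h import *
print(tool()[2]['joint_positions'].round(2))"
```

```text
t 15.7 pos [0.4902 0.3001 0.2033] rotY 84.65 grip 0.995 0.0 F [ 0.1  0.8 -0.4]
slide [ -0.5  -0.2 140.3] rot [-0.001 -0.001 -0.012]
[ 0.31  0.38 -1.11  1.67  0.35  1.31  0.62]
```

Emit:
send_rows(
  motion=[
    {"claw": 1, "slide": [0, 0, 35], "delta_rot": [0, 0, -0.012]},
    {"claw": 1, "slide": [0, 0, 70], "delta_rot": [0, 0, -0.012]},
    {"claw": 1, "slide": [0, 0, 105], "delta_rot": [0, 0, -0.012]},
    {"claw": 1, "slide": [0, 0, 130], "delta_rot": [0, 0, -0.012]},
    {"claw": 1, "slide": [0, 0, 140], "delta_rot": [0, 0, -0.012]},
  ],
)

```text
time: 16.2
position: [0.4896, 0.3, 0.0625]
tool_rot: [-0.127, -3.137, 0.002]
ft_force: [0.3, 0.2, 0.4]
grip_width: 1.002
grip_force: 0.0
```

Emit:
send_rows(
  motion=[
    {"claw": 1, "slide": [0, 0, 0], "delta_rot": [0, 0, 0]},
    {"claw": 1, "slide": [0, 0, 0], "delta_rot": [0, 0, 0]},
  ],
)

```text
time: 16.4
position: [0.4911, 0.3018, 0.0659]
tool_rot: [0.126, 3.136, 0.002]
ft_force: [0.8, -0.3, 0.0]
grip_width: 1.001
grip_force: 0.0
```

```bash
python3 go.py 0.4905 0.2998 0.063 85.36; python3 -c "
from h import *
print(tool()[2]['joint_positions'].round(2))"
```

```text
t 16.4 pos [0.4911 0.3018 0.0659] rotY 85.42 grip 1.001 0.0 F [ 0.8 -0.3  0. ]
slide [ 0.4 -2.1  2.9] rot [0.001 0.003 0.001]
[ 0.22  0.52 -1.    1.81  0.5   1.09  0.52]
```

Emit:
send_rows(
  motion=[
    {"claw": -0.2, "slide": [0, 0, 3], "delta_rot": [0, 0, 0]},
    {"claw": -0.2, "slide": [0, 0, 3], "delta_rot": [0, 0, 0]},
    {"claw": -0.2, "slide": [0, 3, 3], "delta_rot": [0, 0, 0]},
    {"claw": -0.2, "slide": [0, 6, 3], "delta_rot": [0, 0, 0]},
    {"claw": -0.2, "slide": [0, 8, 3], "delta_rot": [0, 0, 0]},
  ],
  grip_force=14,
)

```text
time: 16.9
position: [0.4903, 0.3076, 0.0612]
tool_rot: [-0.126, -3.139, 0.006]
ft_force: [-2.3, -5.8, 2.7]
grip_width: 0.631
grip_force: 2.3
```

Emit:
send_rows(
  motion=[
    {"claw": -0.2, "slide": [0, 0, 0], "delta_rot": [0, 0, 0]},
    {"claw": -0.2, "slide": [0, 0, 0], "delta_rot": [0, 0, 0]},
    {"claw": -0.2, "slide": [0, 0, 0], "delta_rot": [0, 0, 0]},
  ],
)

```text
time: 17.2
position: [0.4901, 0.3094, 0.0612]
tool_rot: [-0.125, -3.139, -0.0]
ft_force: [-2.8, -0.6, -0.4]
grip_width: 0.444
grip_force: 14.1
```

Fully squeezed at 38.6 mm. Letting it out and pumping on.

Emit:
send_rows(
  motion=[
    {"claw": 0.45, "slide": [0, -3, 0], "delta_rot": [0, 0, 0]},
    {"claw": 0.45, "slide": [0, -6, 0], "delta_rot": [0, 0, 0]},
    {"claw": 0.45, "slide": [0, -8, 0], "delta_rot": [0, 0, 0]},
    {"claw": 0.45, "slide": [0, -8, 0], "delta_rot": [0, 0, 0]},
    {"claw": 0.45, "slide": [0, -8, 0], "delta_rot": [0, 0, 0]},
  ],
)

```text
time: 17.7
position: [0.4909, 0.3003, 0.0616]
tool_rot: [0.127, 3.137, -0.001]
ft_force: [0.2, 0.1, -0.7]
grip_width: 0.717
grip_force: 0.0
```

Emit:
send_rows(
  motion=[
    {"claw": -0.2, "slide": [0, 2, 0], "delta_rot": [0, 0, 0]},
    {"claw": -0.2, "slide": [0, 4, 0], "delta_rot": [0, 0, 0]},
    {"claw": -0.2, "slide": [0, 6, 0], "delta_rot": [0, 0, 0]},
    {"claw": -0.2, "slide": [0, 8, 0], "delta_rot": [0, 0, 0]},
    {"claw": -0.2, "slide": [0, 8, 0], "delta_rot": [0, 0, 0]},
  ],
)

```text
time: 18.2
position: [0.4902, 0.3094, 0.0611]
tool_rot: [0.125, 3.139, 0.0]
ft_force: [-2.7, 0.1, -0.8]
grip_width: 0.442
grip_force: 14.3
```

Emit:
send_rows(
  motion=[
    {"claw": -0.2, "slide": [0, 0, 0], "delta_rot": [0, 0, 0]},
    {"claw": -0.2, "slide": [0, 0, 0], "delta_rot": [0, 0, 0]},
  ],
)

```text
time: 18.4
position: [0.4902, 0.3094, 0.061]
tool_rot: [0.125, 3.139, 0.001]
ft_force: [-2.2, 0.8, -2.6]
grip_width: 0.447
grip_force: 14.3
```

```bash
python3 - <<'E'
from h import *
im=grab('wrist','w7');t=grab('top','t7')['color'][120:220,220:400];s=grab('scene','s7')['color'][120:240,200:400]
c=np.zeros((560,800,3),np.uint8);c[:222,:400]=cv2.resize(t,(400,222));c[:240,400:]=cv2.resize(s,(400,240));w=cv2.resize(im['color'],(496,310));c[250:560,:496]=w
cv2.imwrite('pics/c7.png',c)
E
python3 go.py 0.4905 0.2998 0.063 85.36
```

```text
t 18.55 pos [0.4902 0.3094 0.0611] rotY 85.45 grip 0.447 14.281262199341135 F [-1.8  1.3 -3.7]
slide [-1.  -9.5 -1.9] rot [0.    0.    0.002]
```

View pics/c7.png

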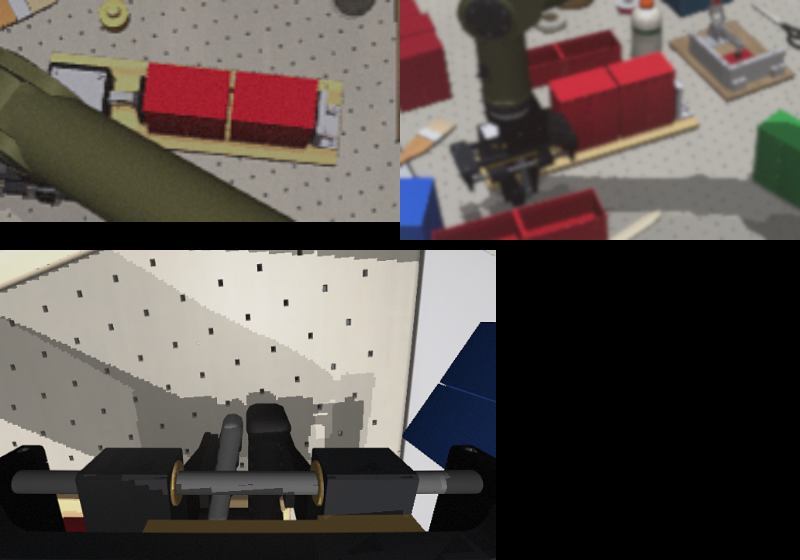

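The top crop shows both boxes in the row, with the jaw nearly at box 2 and a small gap between the boxes. The fingers are round handle and trigger. Next pumps.

Emit:
send_rows(
  motion=[
    {"claw": 0.45, "slide": [0, -3, 0], "delta_rot": [0, 0, 0]},
    {"claw": 0.45, "slide": [0, -6, 0], "delta_rot": [0, 0, 0]},
    {"claw": 0.45, "slide": [0, -8, 0], "delta_rot": [0, 0, 0]},
    {"claw": 0.45, "slide": [0, -8, 0], "delta_rot": [0, 0, 0]},
    {"claw": 0.45, "slide": [0, -8, 0], "delta_rot": [0, 0, 0]},
  ],
)

```text
time: 19.05
position: [0.4913, 0.3003, 0.0619]
tool_rot: [0.127, 3.136, -0.001]
ft_force: [0.2, 0.8, -0.4]
grip_width: 0.711
grip_force: 0.0
```

Emit:
send_rows(
  motion=[
    {"claw": -0.2, "slide": [0, 2, 0], "delta_rot": [0, 0, 0]},
    {"claw": -0.2, "slide": [0, 4, 0], "delta_rot": [0, 0, 0]},
    {"claw": -0.2, "slide": [0, 6, 0], "delta_rot": [0, 0, 0]},
    {"claw": -0.2, "slide": [0, 8, 0], "delta_rot": [0, 0, 0]},
    {"claw": -0.2, "slide": [0, 8, 0], "delta_rot": [0, 0, 0]},
  ],
)

```text
time: 19.55
position: [0.4904, 0.3087, 0.0612]
tool_rot: [0.126, 3.139, -0.002]
ft_force: [-1.9, -2.7, 2.0]
grip_width: 0.459
grip_force: 14.4
```

Emit:
send_rows(
  motion=[
    {"claw": -0.2, "slide": [0, 0, 0], "delta_rot": [0, 0, 0]},
    {"claw": -0.2, "slide": [0, 0, 0], "delta_rot": [0, 0, 0]},
  ],
)

```text
time: 19.75
position: [0.4904, 0.3087, 0.0612]
tool_rot: [0.126, 3.139, -0.001]
ft_force: [-3.1, -3.4, 2.0]
grip_width: 0.455
grip_force: 14.4
```

Emit:
send_rows(
  motion=[
    {"claw": 0.45, "slide": [0, -3, 0], "delta_rot": [0, 0, 0]},
    {"claw": 0.45, "slide": [0, -6, 0], "delta_rot": [0, 0, 0]},
    {"claw": 0.45, "slide": [0, -8, 0], "delta_rot": [0, 0, 0]},
    {"claw": 0.45, "slide": [0, -8, 0], "delta_rot": [0, 0, 0]},
    {"claw": 0.45, "slide": [0, -8, 0], "delta_rot": [0, 0, 0]},
  ],
)

```text
time: 20.25
position: [0.4906, 0.3013, 0.0617]
tool_rot: [0.126, 3.137, 0.001]
ft_force: [-0.3, 1.3, 0.2]
grip_width: 0.714
grip_force: 0.0
```

Emit:
send_rows(
  motion=[
    {"claw": -0.2, "slide": [0, 1, 0], "delta_rot": [0, 0, 0]},
    {"claw": -0.2, "slide": [0, 2, 0], "delta_rot": [0, 0, 0]},
    {"claw": -0.2, "slide": [0, 3, 0], "delta_rot": [0, 0, 0]},
    {"claw": -0.2, "slide": [0, 4, 0], "delta_rot": [0, 0, 0]},
    {"claw": -0.2, "slide": [0, 4, 0], "delta_rot": [0, 0, 0]},
  ],
  grip_force=16,
)

```text
time: 20.75
position: [0.4902, 0.3054, 0.0613]
tool_rot: [0.126, 3.139, 0.0]
ft_force: [-1.0, 0.9, -0.8]
grip_width: 0.539
grip_force: 16.0
```

Emit:
send_rows(
  motion=[
    {"claw": -0.2, "slide": [0, 0, 0], "delta_rot": [0, 0, 0]},
    {"claw": -0.2, "slide": [0, 0, 0], "delta_rot": [0, 0, 0]},
  ],
)

```text
time: 20.95
position: [0.4902, 0.3053, 0.0613]
tool_rot: [0.125, 3.139, 0.001]
ft_force: [-0.6, 0.5, -2.2]
grip_width: 0.538
grip_force: 16.0
```

The trigger now stops well short at 46.8 mm with 16 N and balanced forces, so the row is tight. I'll check it numerically in the top view.

```bash
python3 - <<'E'
from h import *
im=grab('top','t8'); O=np.array([.5889,.1278]);th=np.radians(-4.64);ex=np.array([np.cos(th),np.sin(th)]);ey=np.array([-ex[1],ex[0]])
# red profile sampled along row, top plane, at press x=0,10,20
h=cv2.cvtColor(im['color'],cv2.COLOR_BGR2HSV);m=(((h[...,0]<8)|(h[...,0]>170))&(h[...,1]>140)&(h[...,2]>100))
ys=np.arange(-.17,.1,.002)
for x in(-.02,0,.02):
    P=proj(im,[[*(O+x*ex+y*ey),.136] for y in ys]).round().astype(int); k=m[P[:,1],P[:,0]]
    print(x,'red y',ys[k].min().round(3),ys[k].max().round(3),'gaps',ys[~k&(ys>ys[k].min())&(ys<ys[k].max())].round(3))
xs=np.arange(-.05,.05,.001)
for y in(-.12,-.09,-.06,-.02,.01,.04):
    P=proj(im,[[*(O+x*ex+y*ey),.136] for x in xs]).round().astype(int); k=m[P[:,1],P[:,0]]
    if k.any(): print(y,'red x',xs[k].min().round(3),xs[k].max().round(3))
E
python3 go.py 0.4905 0.2998 0.063 85.36
```

```text
-0.02 red y -0.15 0.054 gaps []
0 red y -0.148 0.058 gaps []
0.02 red y -0.15 0.054 gaps []
-0.12 red x -0.034 0.028
-0.09 red x -0.034 0.028
-0.06 red x -0.034 0.028
-0.02 red x -0.033 0.029
0.01 red x -0.033 0.029
0.04 red x -0.033 0.029
t 21.0 pos [0.4902 0.3054 0.0613] rotY 85.43 grip 0.537 16.05044525116682 F [-0.4  0.3 -2.1]
slide [-0.7 -5.5 -1.7] rot [0.    0.001 0.001]
```

The row spans y -150 to +57 mm without a gap, centred at x about -3 mm, and the squeeze is steady at 16 N. Handing in.

```bash
python3 -c "
from h import *
print(ctrl.close_job()); s=ctrl.get_state(); print(s['time'],s['grip_width'],s['grip_force'])"
```

```text
the job is handed in; nothing more can be done
None
the job is handed in; nothing more can be done
```

I've handed the job in: both boxes stand in a row along the fence, pressed tight against the end stop, with the trigger held at 16 N (about 15 N at the jaw by the given formula). The hand-in call returned no verdict.

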